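# Refit the charged vibration monitor on the washer's locating base

### The arm

A 7-joint arm with a two-finger parallel gripper is mounted at the origin on the work surface. World frame = base frame: x ahead of the robot, y to its left, z up, the work surface at z = 0. Lengths are in m, angles in rad, forces in N, time in s.
With the tool pointing down it reaches from about 0.4 to 0.85 m from the base axis. Payload 10.4 kg.
Tool frame: the origin (TCP) lies at the very end of the fingers, on their centre line; the grasp point (between the pads) lies manip.hold_point_z behind it (manip.hold_point_z is the distance from the TCP to the grasp point, in m); z points along the fingers, x is the direction in which the jaws open and shut, and the axes are right-handed (so a half turn about z gives the same grasp; the last joint's range is limited). The gripper opens to 85 mm and grips with 20 to 120 N. Pads are 22 mm wide; open, the fingers measure 114 mm over their backs; the gripper's body (76 mm by 85 mm) begins 54 mm behind the grasp point. The pads swing forward as they close: fully open they stand 13 mm farther back than shut.
Start: joints at [1.181, 0.332, -0.065, 1.46, 0.022, 1.35, -0.088], TCP at [0.224, -0.583, 0.231] pointing down, gripper open.
Joint ranges: [-2.6, 2.6], [-0.5, 2.12], [-1.47, 1.34], [0.16, 2.42], [-1.27, 4.41], [0.06, 2.06], [-2.6, 2.6]. Speed limits (rad/s): [2.22, 2.22, 2.79, 2.79, 3.14, 3.14, 3.14].

### API

Orientations are given as a unit quaternion [x, y, z, w].
In Python, from workcell import readout, camera, camera_info, manip gives the robot as it stands.
- The arm moves only by the tool play_rows, never from a script. Its argument "rows" is a list of rows, each a list of 3 entries, a list of its own where there are three numbers: the shift along the world's x, y, z in mm, then the turn, a rotation vector about the world's x, y, z in degrees, then the finger opening in mm, from 0 to 85.4. In form: [[[tx, ty, tz], [rx, ry, rz], fingers], ...]. A call has 1 to 12 rows; each row shifts and turns the commanded pose from where the row before left it; what a row does not reach is not made up. A row lasts 1/8 s, in which the tool goes at most 62.5 mm and 10.7 degrees, less where a joint would pass 70% of its speed; a pose out of reach is approached as far as the arm can. A call with a gripper value outside its range is refused whole. The fingers move at their own pace and stop on an object; "force" is the grip in N (left out, the last holds). Time passes only in rows, so rows that do not move let the fingers close. It gives the time, the measured TCP pose, the force and the opening at its end, in the units of the state.
- readout.get_obs(): the state, without advancing time (a new reading comes with each control period).
- camera(name): name is "scene" or "side" or "wrist"; returns the picture (384x512x3 uint8, blue, green, red); there is no depth.
- camera_info(name): a dict with "fx", "fy", "cx", "cy" (pixels), "k1" (the pictures are not rectified: a ray, as slopes to the right and down, at radius r is drawn at 1 + k1 r^2 times it, then the intrinsics apply), "world_from_camera" (4x4, takes a point from camera to world coordinates). Camera axes: x right, y up, looking along -z (the intrinsics and any distortion apply to the point x, -y, -z); pixel columns grow to the right and rows downward; lengths in m; the calibration is good to about 2 mm. A picture is of the moment at which its call begins: read the wrist's pose just before it. camera_info takes no time and is no camera call; for the wrist camera it gives the pose at the moment of the call.
- manip.hand_in(): hands the job in, once; it reports no verdict.
The state is a dict: "clock": time; "joint_pos": joint angles; "joint_velocities": joint speeds; "tau": joint torques, N m; "position": TCP position; "ee_rot": TCP orientation; "ft_force": force on the tool from outside, world axes, zero at the start; "torque": the same for the moment, N m; "grip_width": opening from 0.0 (shut) to 1.0 (fully open).
Only numpy, scipy, OpenCV 4.12 (cv2) and the standard library are available. Lean on these libraries where they do the work, as an engineer would, in place of code of your own. Each camera call takes 0.05 s, during which the arm holds its last target.

### The job

The washer's vibration monitor is charged and goes back on its locating base. Lift the lint cover off the base and lay it flat, right way up, on the floor of the white tray at the front rim; then take the monitor out of its sloping charger and set it gently on the base with its nose over the cone seat, so that its three ball feet are fully home in the cone, the groove and on the flat, and let go. Leave the other things on the machines where they are.

Things in the scene. Friction and masses are not known exactly. Their poses are not given: they have to be found in the camera images.
- monitor_grip (a point): Vibration monitor, 0.4 kg: centre of its white housing 58 (x) x 44 (y) x 46 mm tall, gripped across either width. z is the monitor's up, +x points to its nose. This point is 43 mm above the plane its ball feet stand on. Below the housing an aluminium foot plate 8 mm thick reaches 47 mm to +x (nose, 22 mm wide), 39 mm to -x, 41 mm to each side. Starts on the charger's 40 degree slope, nose up.
- foot_cone (a point): Centre of the ball under the monitor's nose (ball diameter 14 mm); at +34, 0, -36 mm from monitor_grip in the monitor's axes. It belongs in the cone.
- foot_groove (a point): Centre of the ball at -24, +28, -36 mm from monitor_grip; it belongs in the groove.
- foot_flat (a point): Centre of the ball at -24, -28, -36 mm from monitor_grip; it belongs on the flat.
- kbase: Locating base fixed on the washer: dark steel plate 108 (x) x 96 (y) x 8 mm with three steel seats, rims 20 mm above the work surface; hidden under the lint cover at first. Origin: centre of its underside, +x towards the cone. The seated monitor has the base's axes, monitor_grip 57 mm right above this origin. Balls and seats are slippery: a ball 3 mm off slides home by the monitor's weight.
- seat_cone (a point): Where the nose ball's centre lies when it is home in the cone (90 degree cone, mouth 18 mm wide); +34, 0, +20.9 mm from the base's origin.
- seat_groove (a point): Where the groove ball's centre lies when home in the V groove (90 degrees, 18 mm wide, 28 mm long, running towards the cone); -24, +28, +20.9 mm from the base's origin.
- seat_flat (a point): Where the third ball's centre lies when home on the flat (disc 26 mm wide, its top 13.9 mm above the work surface); -24, -28, +20.9 mm from the base's origin.
- cover_grip (a point): Lint cover, 110 g: grey plastic cap 117 (x) x 105 (y) x 27 mm tall, open below, standing on the work surface over the base with about 2 mm play all round, with an upright fin 60 (x) x 12 (y) x 34 mm tall on top to grip across its 12 mm. This point is the centre of the fin, 44 mm above the cover's rim, 17 mm above the cap; z up, +x along the fin.
- tray: White steel tray fixed on the front rim of the washer, 160 (x) x 430 (y) mm outside, walls 3 mm thick and 22 mm high. Origin at the centre of its underside, axes along the world's.
- tray_floor (a point): Centre of the tray's inner floor (154 x 424 mm). The tin stands somewhere along the middle of the tray; there is always room for the cover beside it.
- charger: White wedge-shaped charger fixed on the dryer's top, 104 mm wide, 95 mm deep, 90 mm high; its 40 degree slope rises along its +x. Origin: centre of its underside. The monitor's balls stand on the slope, its foot plate against a ledge 22 mm high at the slope's foot, between side rails 16 mm high with 5 mm play. Lift the monitor out square to the slope by at least 30 mm.
- tin: Bystander in the tray: aluminium tin with lid, 62 mm across, 39 mm tall; origin at the centre of its underside.
- pot: Bystander: white ceramic pot of clothespins, 86 mm across, 85 mm tall, the pins reach 100 mm; origin under its centre.
- softener: Bystander: white bottle, 72 mm across, 205 mm tall; origin under its centre.
- jar: Bystander: glass jar, 72 mm across, 110 mm tall; origin under its centre.
- cup: Bystander: clear measuring cup, 72 mm across, 60 mm tall; origin under its centre.
- tablets: Bystander: plain carton 55 x 100 x 85 mm tall; origin under its centre.
- scraper: Bystander: flat yellow scraper lying on the top, 150 mm long, 90 mm wide, 12 mm thick.
Not all that is in view belongs to the job. What is shaped like the part that bears cover_grip but purple is not meant.

How it is judged:
On the way, in this order (a step that is already met when the one before it is completed fails the run):
1. the lint cover lies flat on the tray's floor, let go (z of cover_grip in the frame of tray_floor below 0.047 m and x of cover_grip in the frame of tray_floor between -0.03 and 0.03 m and y of cover_grip in the frame of tray_floor between -0.162 and 0.162 m and angle between cover_grip's own z axis and vertical below 0.05 rad and contact force between the fingers and cover below 0.3 N), for 0.2 s.
2. the monitor's three balls are home in cone, groove and on the flat (distance between foot_cone and seat_cone below 0.002 m and distance between foot_groove and seat_groove below 0.003 m and distance between foot_flat and seat_flat below 0.003 m), for 0.2 s.
At the end, for the whole second after the job is handed in: The nose ball's centre is within 2 mm of its place in the cone, the other two within 3 mm of theirs in the groove and on the flat, the monitor level within 0.03 rad and at rest; the lint cover lies flat (within 0.05 rad), right way up and at rest on the tray's inner floor, wholly inside its walls (all of step 2 and angle between monitor_grip's own z axis and vertical below 0.03 rad and linear speed of each of monitor, cover below 0.01 m/s and z of cover_grip in the frame of tray_floor below 0.047 m and x of cover_grip in the frame of tray_floor between -0.03 and 0.03 m and y of cover_grip in the frame of tray_floor between -0.162 and 0.162 m and angle between cover_grip's own z axis and vertical below 0.05 rad); the robot touches nothing.
It fails at once if the monitor is dropped (falls out of the fingers at over 0.35 m/s, about 6 mm) (linear speed of monitor above 0.35 m/s and contact force between the fingers and monitor below 0.1 N).
It fails at once if the monitor is forced onto the base (over 60 N) (contact force between monitor and kbase above 60 N).
It fails at once if a bystander is pushed more than 25 mm (distance of any of tin, pot, softener, jar, cup, tablets, scraper from where it was at the start of the episode above 0.025 m).
It also fails if it takes over 69 s, if anything falls off the work surface, if the arm or the gripper's body presses on something with over 40 N, if the wrist force passes 120 N, or if a joint passes its speed limit or range.

## Working session

There is one attempt and no reset: what is moved stays moved. The work goes in short steps, Python scripts to look and compute and a tool call to move; the robot and the scene stay as the last step left them, time stands still between calls to the robot, and variables do not carry over. Pictures are saved under pics/ and viewed, and the job is handed in when it is done.

Besides the shell and the picture viewer there is one more tool, called after ">>>" in YAML: its name, and indented under it one key for each argument. play_rows: Moves the arm, as the interface text tells. Its arguments: {"type":"object","properties":{"rows":{"type":"array"},"force":{"type":"number"}},"required":["rows"]}

```bash
ls; mkdir -p pics; cat > h.py <<'E'
import numpy as np, cv2
from workcell import readout, camera, camera_info, manip
E
python3 - <<'E'
from h import *
np.set_printoptions(precision=4,suppress=True)
o=readout.get_obs()
print({k:np.round(v,4) for k,v in o.items()}, manip.hold_point_z)
for n in ["scene","side","wrist"]:
    i=camera_info(n); print(n,i)
    im=camera(n); cv2.imwrite(f"pics/{n}0.png",im)
E
```

```text
pics
{'clock': np.float64(0.0), 'joint_pos': array([ 1.1814,  0.3329, -0.0647,  1.461 ,  0.0216,  1.3499, -0.0885]), 'joint_velocities': array([-0.0002,  0.001 , -0.0011, -0.0008,  0.0006, -0.0013, -0.0009]), 'tau': array([  0.    , -62.5454,   0.0489, -39.1607,   0.0162,   0.0099,
         0.    ]), 'position': array([ 0.224 , -0.5831,  0.2305]), 'ee_rot': array([ 0.8242, -0.5663, -0.0006, -0.0004]), 'ft_force': array([-0.3748,  0.3614, -0.1354]), 'torque': array([0.0848, 0.0396, 0.0819]), 'grip_width': np.float64(1.0007)} 0.0187
scene {'fx': 395.46379404470406, 'fy': 395.46379404470406, 'cx': 258.6004849604162, 'cy': 199.9025138871126, 'k1': -0.0496042152225232, 'world_from_camera': array([[-0.6814, -0.592 ,  0.4304,  1.0588],
       [ 0.7319, -0.5514,  0.4003,  0.5922],
       [ 0.0004,  0.5878,  0.809 ,  1.2724],
       [ 0.    ,  0.    ,  0.    ,  1.    ]])}
side {'fx': 486.4615350275642, 'fy': 486.4615350275642, 'cx': 257.37070258690085, 'cy': 192.30766641953772, 'k1': -0.16521562404315346, 'world_from_camera': array([[-0.8048,  0.4053, -0.4336, -0.2894],
       [-0.5931, -0.5234,  0.6118,  1.0805],
       [ 0.021 ,  0.7495,  0.6616,  1.1912],
       [ 0.    ,  0.    ,  0.    ,  1.    ]])}
wrist {'fx': 296.76513522565955, 'fy': 296.76513522565955, 'cx': 255.86441248005963, 'cy': 195.60845565663317, 'k1': -0.006521236154272773, 'world_from_camera': array([[ 0.3594,  0.8918,  0.2749,  0.2947],
       [-0.9332,  0.344 ,  0.1039, -0.5564],
       [-0.0019, -0.2939,  0.9558,  0.3737],
       [ 0.    ,  0.    ,  0.    ,  1.    ]])}
```

View pics/scene0.png

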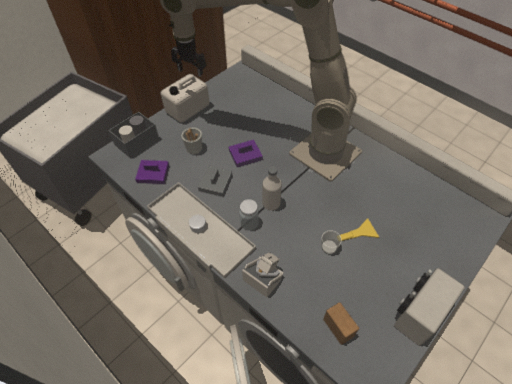

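View pics/side0.png

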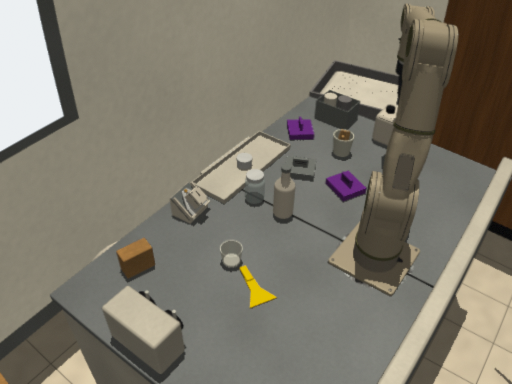

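View pics/wrist0.png

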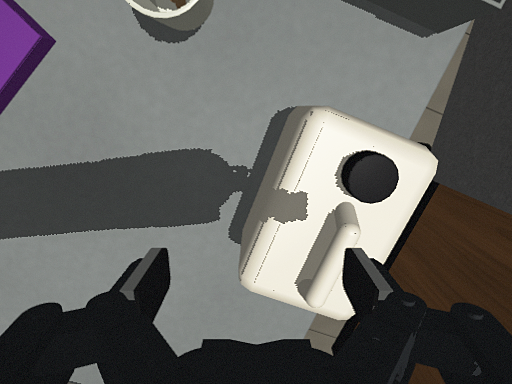

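The scene view shows three cover-shaped caps: purple at (152,172), purple at (245,152) and grey at (215,180). The grey one fits, since purple is excluded. The charger with the monitor is at (263,272), and the tray with the tin is at (200,228). I'll confirm these in enlarged crops.

```bash
cat > h.py <<'E'
import numpy as np, cv2
from workcell import readout, camera, camera_info, manip
np.set_printoptions(precision=4,suppress=True)
def ray(i,uv):
    K=np.array([[i['fx'],0,i['cx']],[0,i['fy'],i['cy']],[0,0,1.]])
    p=cv2.undistortPoints(np.array(uv,float).reshape(-1,1,2),K,np.array([i['k1'],0,0,0,0]))[:,0]
    d=np.c_[p[:,0],-p[:,1],-np.ones(len(p))]@np.array(i['world_from_camera'])[:3,:3].T
    return np.array(i['world_from_camera'])[:3,3],d
def plane(i,uv,z):
    o,d=ray(i,uv); return o+d*((z-o[2])/d[:,2])[:,None]
def proj(i,P):
    P=np.atleast_2d(P); T=np.linalg.inv(np.array(i['world_from_camera']))
    c=P@T[:3,:3].T+T[:3,3]; x=c[:,0]/-c[:,2]; y=-c[:,1]/-c[:,2]; r=1+i['k1']*(x*x+y*y)
    return np.c_[i['fx']*x*r+i['cx'],i['fy']*y*r+i['cy']]
def tri(i1,uv1,i2,uv2):
    o1,d1=ray(i1,uv1);o2,d2=ray(i2,uv2);out=[]
    for a,b in zip(d1,d2):
        A=np.c_[a,-b]; s=np.linalg.lstsq(A,o2-o1,rcond=None)[0]
        p,q=o1+a*s[0],o2+b*s[1]; out.append(np.r_[(p+q)/2,np.linalg.norm(p-q)])
    return np.array(out)
def crop(im,x0,y0,w,h,s,name):
    c=cv2.resize(im[y0:y0+h,x0:x0+w],None,fx=s,fy=s,interpolation=cv2.INTER_CUBIC)
    for k in range(0,w,10): cv2.putText(c,str(x0+k),(k*s,8),0,.3,(0,255,255),1) if k%20==0 else None; cv2.line(c,(k*s,10),(k*s,14),(0,255,255),1)
    for k in range(0,h,10): cv2.putText(c,str(y0+k),(0,k*s+4),0,.3,(0,255,255),1) if k%20==0 else None; cv2.line(c,(22,k*s),(26,k*s),(0,255,255),1)
    cv2.imwrite(name,c)
E
python3 - <<'E'
from h import *
a=cv2.imread('pics/scene0.png');b=cv2.imread('pics/side0.png')
crop(a,140,135,160,160,5,'pics/a1.png') if 0 else None
c1=a[150:300,140:300];
crop(a,140,160,80,95,6,'pics/a1.png');crop(a,195,150,95,70,6,'pics/a2.png') 
crop(a,225,240,80,60,8,'pics/a3.png'); crop(b,160,120,170,110,4,'pics/b1.png'); crop(b,160,175,60,55,8,'pics/b2.png')
E
```

```text
(no output)
```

View pics/a2.png

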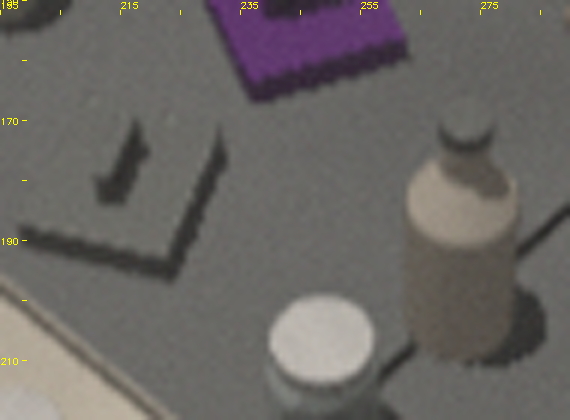

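View pics/a3.png

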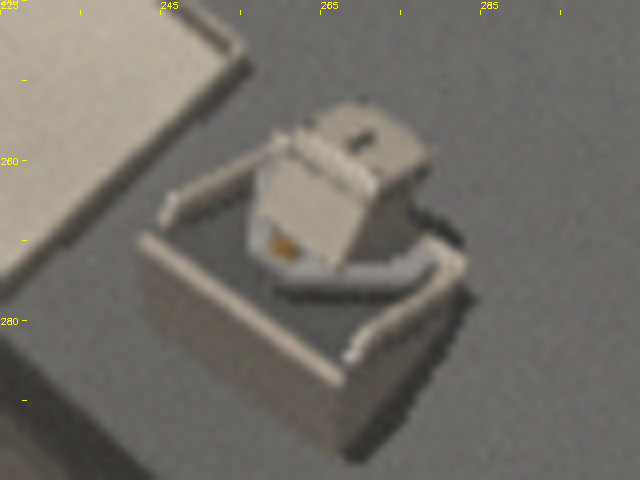

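View pics/b1.png

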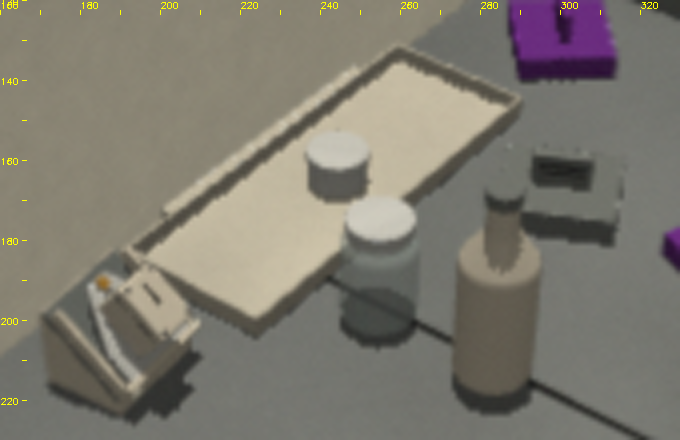

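View pics/b2.png

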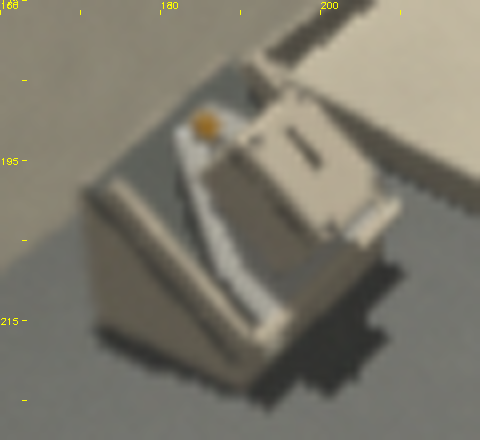

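View pics/a1.png

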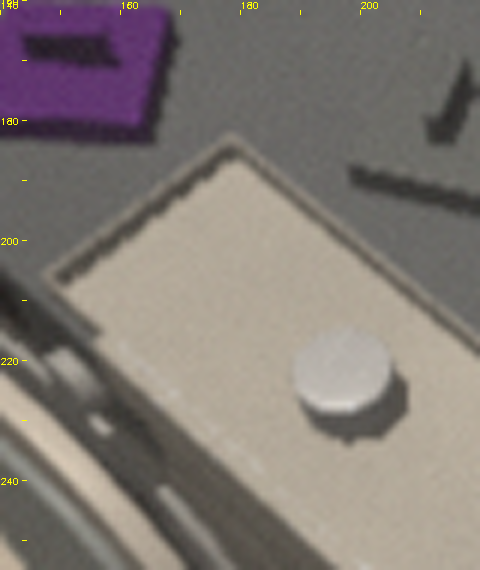

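The crops confirm it: the cap with the fin at scene (215,178) is grey, and its top blends with the worktop. The monitor's nose (orange dot) is at scene (259,270) and side (184,191). Next I'll get coarse positions.

```bash
python3 - <<'E'
from h import *
s=camera_info('scene');d=camera_info('side')
print('tray rim scene',plane(s,[[178,183],[148,206],[254,247]],.022))
print('tray rim side',plane(d,[[257,131],[287,144],[190,182],[221,203]],.022))
print('tin top sc',plane(s,[[196,221]],.039),'sd',plane(d,[[242,157]],.039))
print('cover front edge base sc',plane(s,[[199,190],[223,195],[231,173]],.0))
print('fin base sc',plane(s,[[211,183],[216,177]],.027))
print('fin side',plane(d,[[291,168],[306,168]],.027), plane(d,[[291,180],[311,179]],0))
print('charger top back edge sc',plane(s,[[242.5,270],[267.5,288]],.09))
print('charger high edge side',plane(d,[[170,200],[189,182]],.09))
print('bottom side',plane(d,[[171,216],[192,224]],0), 'sc',plane(s,[[268.5,297]],0))
print('orange tri',tri(s,[[259,270.5]],d,[[185.5,190.5]]))
for n,a,b,z in [('pot',[192,135],[344,134],.085),('soft',[272,170],[286,168],.205),('jar',[249,206],[255,174],.11),('cup',[331,238],[231,245],.06)]:
    print(n,plane(s,[a],z),plane(d,[b],z))
E
```

```text
tray rim scene [[ 0.5539 -0.3224  0.022 ]
 [ 0.7075 -0.3205  0.022 ]
 [ 0.5583  0.1042  0.022 ]]
tray rim side [[ 0.7117 -0.3166  0.022 ]
 [ 0.5586 -0.3169  0.022 ]
 [ 0.7094  0.1062  0.022 ]
 [ 0.5448  0.1243  0.022 ]]
tin top sc [[ 0.6321 -0.1222  0.039 ]] sd [[ 0.6366 -0.1157  0.039 ]]
cover front edge base sc [[ 0.5103 -0.248   0.    ]
 [ 0.4615 -0.1585  0.    ]
 [ 0.3588 -0.2167  0.    ]]
fin base sc [[ 0.4652 -0.2212  0.027 ]
 [ 0.4301 -0.2292  0.027 ]]
fin side [[ 0.4551 -0.189   0.027 ]
 [ 0.4093 -0.2248  0.027 ]] [[ 0.4318 -0.1569  0.    ]
 [ 0.3741 -0.2093  0.    ]]
charger top back edge sc [[0.6737 0.1622 0.09  ]
 [0.6645 0.2645 0.09  ]]
charger high edge side [[0.6414 0.2736 0.09  ]
 [0.6541 0.165  0.09  ]]
bottom side [[0.6565 0.2657 0.    ]
 [0.5716 0.2498 0.    ]] sc [[0.6563 0.2639 0.    ]]
orange tri [[0.6367 0.2019 0.0856 0.0008]]
pot [[ 0.3708 -0.4323  0.085 ]] [[ 0.3699 -0.4432  0.085 ]]
soft [[0.3632 0.0098 0.205 ]] [[0.3542 0.0152 0.205 ]]
jar [[0.4838 0.0103 0.11  ]] [[0.4834 0.0077 0.11  ]]
cup [[0.361  0.2942 0.06  ]] [[0.3694 0.2859 0.06  ]]
```

>>> play_rows:
  rows:
    - [[26,46,0],[0,0,1],85]
    - [[26,46,0],[0,0,1],85]
    - [[26,46,0],[0,0,1],85]
    - [[26,46,0],[0,0,1],85]
    - [[26,46,0],[0,0,1],85]
    - [[26,46,0],[0,0,1],85]
    - [[26,46,0],[0,0,1],85]
    - [[24,46,0],[0,0,2],85]
    - [[0,0,0],[0,0,0],85]
    - [[0,0,0],[0,0,0],85]

```text
clock: 1.4
position: [0.4298, -0.2159, 0.2312]
ee_rot: [0.866, -0.5, -0.0, 0.0]
ft_force: [-1.0, -0.3, 0.2]
grip_width: 1.0
```

```bash
cat > snap.py <<'E'
import sys,pickle
from h import *
n=sys.argv[1]; i=camera_info('wrist'); o=readout.get_obs(); im=camera('wrist')
cv2.imwrite(f'pics/{n}.png',im); pickle.dump((i,o),open(f'pics/{n}.pkl','wb'))
print(o['clock'],o['position'],o['ee_rot'],o['ft_force'],o['grip_width'])
E
python3 snap.py w1
```

```text
1.4 [ 0.4298 -0.2159  0.2312] [ 0.866  -0.5    -0.0001  0.0002] [-0.9813 -0.2587  0.1661] 1.0001681969787064
```

View pics/w1.png

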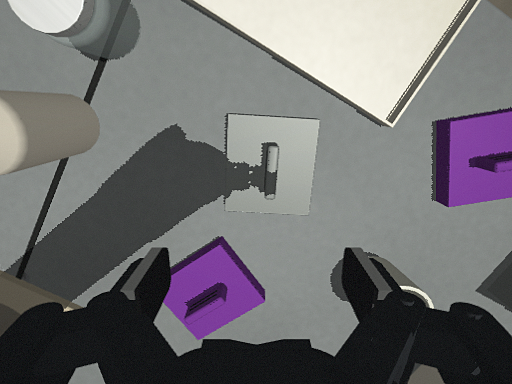

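The wrist view shows the grey cover, with cap corners at about (227,114), (320,120), (309,215) and (225,210). The lit fin top runs from (273,143) to (270,199), between the two purple caps.

```bash
python3 - <<'E'
from h import *
import pickle
im=cv2.imread('pics/w1.png'); crop(im,215,100,115,125,5,'pics/w1c.png')
i,o=pickle.load(open('pics/w1.pkl','rb'))
g=im.mean(2)
print('cap',plane(i,[[228,114],[320,120],[309,215],[225,211]],.027))
print('fin',plane(i,[[273,144],[270.5,198]],.061))
E
```

```text
cap [[ 0.4705 -0.1562  0.027 ]
 [ 0.517  -0.2498  0.027 ]
 [ 0.4141 -0.3019  0.027 ]
 [ 0.3662 -0.2085  0.027 ]]
fin [[ 0.4698 -0.2137  0.061 ]
 [ 0.4175 -0.2419  0.061 ]]
```

View pics/w1c.png

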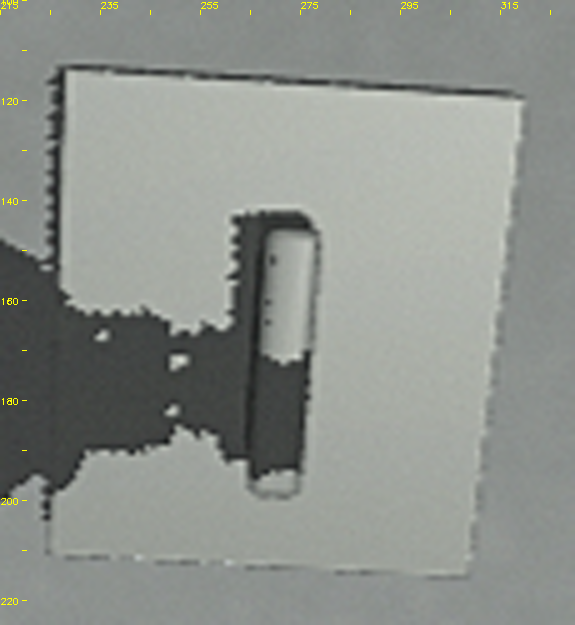

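>>> play_rows:
  rows:
    - [[6,-6,-30],[0,0,-1.5],40]
    - [[7,-7,-30],[0,0,-1.5],40]
    - [[0,0,-40],[0,0,0],40]
    - [[0,0,-40],[0,0,0],40]
    - [[0,0,-30],[0,0,0],40]
    - [[0,0,-27],[0,0,0],40]
    - [[0,0,0],[0,0,0],40]
    - [[0,0,0],[0,0,0],40]
  force: 40

```text
clock: 2.45
position: [0.4434, -0.2293, 0.0353]
ee_rot: [0.852, -0.523, 0.001, 0.0]
ft_force: [-0.5, -0.4, 0.8]
grip_width: 0.465
```

```bash
python3 snap.py w2
```

```text
2.45 [ 0.4434 -0.2293  0.0353] [ 0.8524 -0.5229  0.0005  0.0001] [-0.5294 -0.364   0.7979] 0.4648980439070512
```

View pics/w2.png

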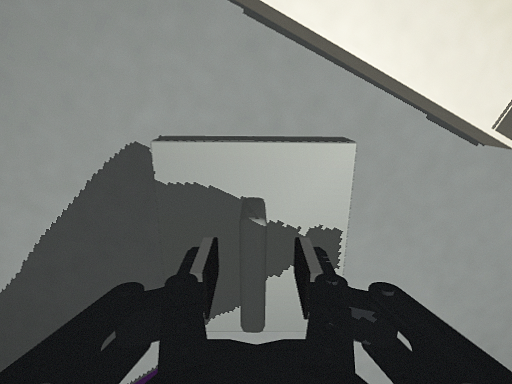

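The fin (240–266, 197–332) is centred and parallel between the pads, so I'll close on it.

>>> play_rows:
  rows:
    - [[0,0,0],[0,0,0],0]
    - [[0,0,0],[0,0,0],0]
    - [[0,0,0],[0,0,0],0]
    - [[0,0,0],[0,0,0],0]
    - [[0,0,0],[0,0,0],0]
  force: 40

```text
clock: 3.12
position: [0.4437, -0.2288, 0.0353]
ee_rot: [0.853, -0.522, 0.001, 0.0]
ft_force: [-2.3, 0.1, 6.5]
grip_width: 0.135
```

>>> play_rows:
  rows:
    - [[0,0,10],[0,0,0],0]
    - [[0,0,15],[0,0,0],0]
    - [[0,0,20],[0,0,0],0]
    - [[0,0,30],[0,0,0],0]
    - [[0,0,30],[0,0,0],0]
    - [[0,0,20],[0,0,0],0]
    - [[0,0,0],[0,0,0],0]
    - [[0,0,0],[0,0,0],0]

```text
clock: 4.12
position: [0.4428, -0.2283, 0.1588]
ee_rot: [0.853, -0.522, -0.0, 0.0]
ft_force: [-0.4, 0.8, -1.0]
grip_width: 0.132
```

```bash
python3 snap.py w3; python3 - <<'E'
from h import *
cv2.imwrite('pics/scene3.png',camera('scene'))
crop(cv2.imread('pics/scene3.png'),150,130,130,110,5,'pics/s3c.png')
E
```

```text
4.125 [ 0.4428 -0.2283  0.1588] [ 0.8527 -0.5223 -0.0003  0.0001] [-0.4063  0.8141 -1.035 ] 0.1323838676193186
```

View pics/w3.png

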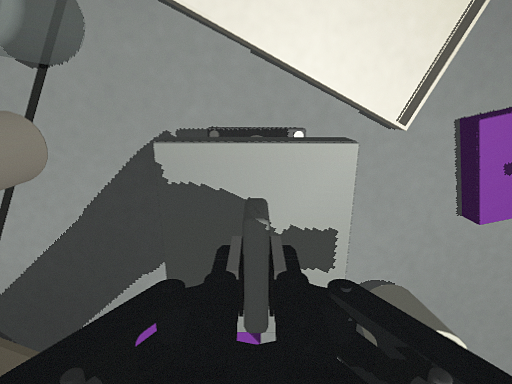

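View pics/s3c.png

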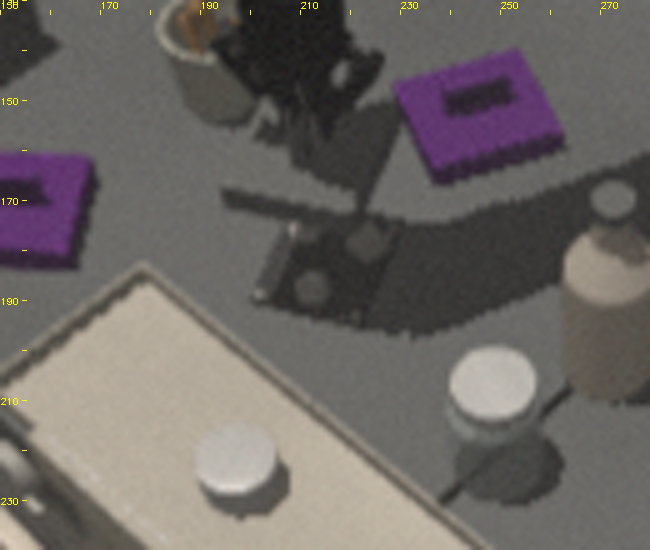

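The cover is held (opening 0.13) and the base under it is exposed. Now I'll carry the cover to the tray's -y end, turning the fin parallel to x.

>>> play_rows:
  rows:
    - [[38,-2,0],[0,0,-5.4],0]
    - [[38,-2,0],[0,0,-5.4],0]
    - [[38,-3,0],[0,0,-5.4],0]
    - [[38,-3,0],[0,0,-5.4],0]
    - [[38,-2,0],[0,0,-5.4],0]
    - [[0,0,-20],[0,0,0],0]
    - [[0,0,-30],[0,0,0],0]
    - [[0,0,-25],[0,0,0],0]
    - [[0,0,0],[0,0,0],0]
    - [[0,0,0],[0,0,0],0]

```text
clock: 5.48
position: [0.6332, -0.2406, 0.0849]
ee_rot: [0.707, -0.707, 0.0, -0.0]
ft_force: [0.6, -0.6, -0.7]
grip_width: 0.133
```

```bash
python3 snap.py w4; python3 - <<'E'
from h import *
cv2.imwrite('pics/scene4.png',camera('scene'))
crop(cv2.imread('pics/scene4.png'),130,150,130,110,5,'pics/s4c.png')
E
```

```text
5.475 [ 0.6332 -0.2406  0.0849] [ 0.7072 -0.707   0.0002 -0.0001] [ 0.6194 -0.6199 -0.7415] 0.13312616052705004
```

View pics/w4.png

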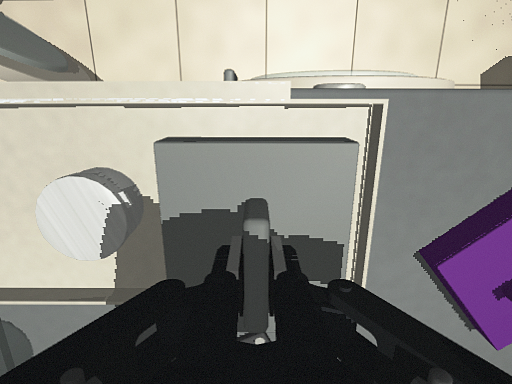

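View pics/s4c.png

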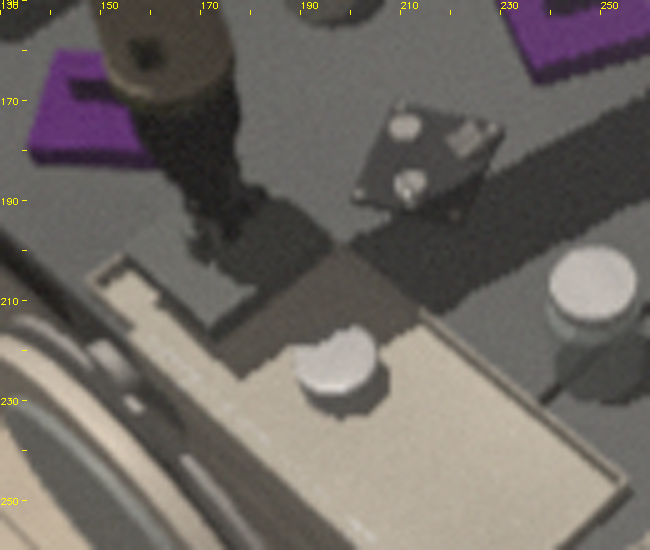

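```bash
python3 - <<'E'
from h import *
import pickle
i,o=pickle.load(open('pics/w4.pkl','rb'))
print('wall rim inner',plane(i,[[384,102],[366,285]],.022))
print('far rim/near rim',plane(i,[[200,103],[100,291]],.022))
print('tin top',plane(i,[[37,213],[113,213],[80,171],[80,260]],.039))
print('cover edges',plane(i,[[154,140],[358,140]],o['position'][2]-.0353+.027))
E
```

```text
wall rim inner [[ 0.7104 -0.3254  0.022 ]
 [ 0.5705 -0.3289  0.022 ]]
far rim/near rim [[ 0.7096 -0.2034  0.022 ]
 [ 0.5645 -0.1146  0.022 ]]
tin top [[ 0.638  -0.0914  0.039 ]
 [ 0.6381 -0.1434  0.039 ]
 [ 0.6672 -0.1259  0.039 ]
 [ 0.6022 -0.1146  0.039 ]]
cover edges [[ 0.6915 -0.189   0.0766]
 [ 0.6916 -0.2921  0.0766]]
```

>>> play_rows:
  rows:
    - [[0,0,-20],[0,0,0],0]
    - [[0,0,-16],[0,0,0],0]
    - [[0,0,-6],[0,0,0],0]
    - [[0,0,-3],[0,0,0],0]
    - [[0,0,0],[0,0,0],0]
    - [[0,0,0],[0,0,0],0]

```text
clock: 6.32
position: [0.6335, -0.2405, 0.0399]
ee_rot: [0.707, -0.707, 0.0, -0.0]
ft_force: [-0.3, -0.9, -1.0]
grip_width: 0.129
```

>>> play_rows:
  rows:
    - [[0,0,-1],[0,0,0],0]
    - [[0,0,-1],[0,0,0],0]
    - [[0,0,0],[0,0,0],0]

```text
clock: 6.7
position: [0.6334, -0.2405, 0.0384]
ee_rot: [0.707, -0.707, 0.0, -0.0]
ft_force: [-3.2, 0.9, 5.7]
grip_width: 0.134
```

Contact at z 0.0384, as predicted. Release and rise.

>>> play_rows:
  rows:
    - [[0,0,0],[0,0,0],30]
    - [[0,0,0],[0,0,0],40]
    - [[0,0,0],[0,0,0],40]
    - [[0,0,0],[0,0,0],40]
    - [[0,0,15],[0,0,0],40]
    - [[0,0,30],[0,0,0],40]
    - [[0,0,50],[0,0,0],60]
    - [[0,0,50],[0,0,0],85]
    - [[0,0,20],[0,0,0],85]
    - [[0,0,0],[0,0,0],85]
    - [[0,0,0],[0,0,0],85]

```text
clock: 8.07
position: [0.6324, -0.2403, 0.2007]
ee_rot: [0.707, -0.707, -0.001, 0.001]
ft_force: [-0.4, 0.2, -0.6]
grip_width: 0.997
```

```bash
python3 snap.py w5
```

```text
8.075 [ 0.6324 -0.2403  0.2007] [ 0.7072 -0.707  -0.001   0.0006] [-0.3952  0.2052 -0.5668] 0.9970497323438638
```

View pics/w5.png

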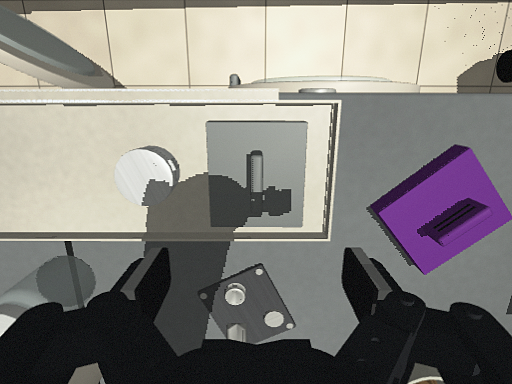

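The cover lies flat in the tray, with cap corners at (207,121)–(307,227), clear of the tin and walls. Now to measure the base from above.

>>> play_rows:
  rows:
    - [[-40,0,10],[0,0,6],85]
    - [[-50,3,10],[0,0,6],85]
    - [[-50,3,0],[0,0,6],85]
    - [[-40,3,0],[0,0,6],85]
    - [[-20,0,0],[0,0,3],85]
    - [[0,0,0],[0,0,0],85]
    - [[0,0,0],[0,0,0],85]
    - [[0,0,0],[0,0,0],85]

```text
clock: 9.12
position: [0.4339, -0.2311, 0.2219]
ee_rot: [0.853, -0.522, -0.0, -0.0]
ft_force: [-0.2, 0.3, -0.3]
grip_width: 0.995
```

```bash
python3 snap.py w6; python3 -c "
from h import *
crop(cv2.imread('pics/w6.png'),190,90,150,130,5,'pics/w6c.png')"
```

```text
9.125 [ 0.4339 -0.2311  0.2219] [ 0.8528 -0.5223 -0.0003 -0.0003] [-0.157   0.2808 -0.3271] 0.9948449955109405
```

View pics/w6.png

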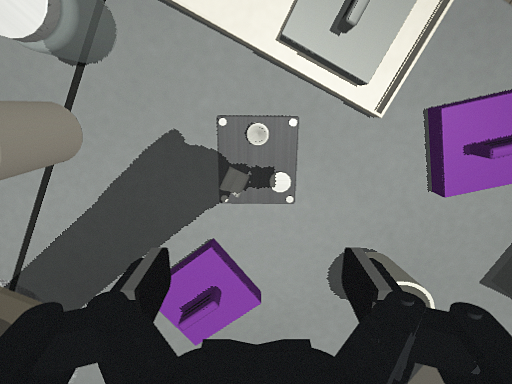

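View pics/w6c.png

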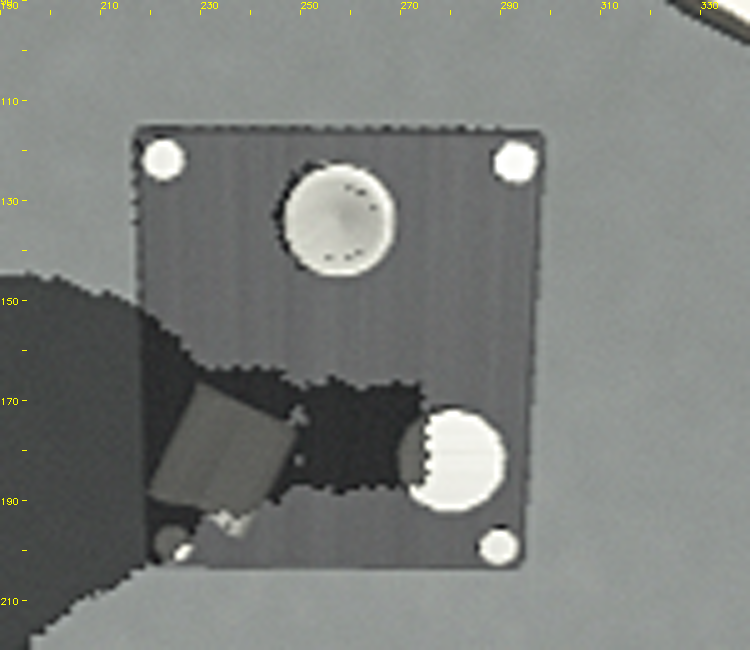

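The base is in view: cone at (257,133), groove at (234,179), flat at (280,181). The base's +x is therefore up in the image.

```bash
python3 - <<'E'
from h import *
import pickle
i,o=pickle.load(open('pics/w6.pkl','rb'))
im=cv2.imread('pics/w6.png'); g=cv2.cvtColor(im,6)
m=((g>150)*255).astype(np.uint8)[110:208,212:300]
n,l,st,c=cv2.connectedComponentsWithStats(m)
for k in range(1,n):
    if st[k,4]>20: print(st[k,:4]+[212,110,0,0],st[k,4],c[k]+[212,110])
cone=plane(i,[[257,133.6]],.020)[0]
fl=plane(i,[[279.3,181.7]],.0139)[0]   
gr=plane(i,[[233.5,178.5]],.020)[0]
pc=plane(i,[[216.5,115],[298.5,116],[294,203.5],[219,203]],.008)
print(cone,fl,gr); print(pc,pc.mean(0))
sc=plane(i,[[220.7,121.5],[292.5,122],[289,199],[222.5,199]],.008); print(sc,sc.mean(0))
# fit 2D: three seats
B=np.array([[.034,0],[-.024,-.028],[-.024,.028]]);W=np.array([cone[:2],fl[:2],gr[:2]])
b=B-B.mean(0);w=W-W.mean(0);th=np.arctan2((b[:,0]*w[:,1]-b[:,1]*w[:,0]).sum(),(b*w).sum())
R=np.array([[np.cos(th),-np.sin(th)],[np.sin(th),np.cos(th)]]);t=W.mean(0)-R@B.mean(0)
print('yaw',np.degrees(th),'t',t,'res',(B@R.T+t-W)*1000)
for a,b in [(0,3),(1,2)]: d=pc[a]-pc[b];print(np.degrees(np.arctan2(d[1],d[0])),np.linalg.norm(d))
for a,b in [(0,1),(3,2)]: d=pc[a]-pc[b];print(np.degrees(np.arctan2(d[1],d[0]))-90,np.linalg.norm(d))
for a,b in [(0,3),(1,2)]: d=sc[a]-sc[b];print(np.degrees(np.arctan2(d[1],d[0])),np.linalg.norm(d))
for a,b in [(0,1),(3,2)]: d=sc[a]-sc[b];print(np.degrees(np.arctan2(d[1],d[0]))-90,np.linalg.norm(d))
E
```

```text
[218 118   9   8] 54 [222.2593 121.4444]
[289 118   9   9] 57 [292.6491 121.9649]
[247 123  22  22] 386 [257.4741 133.614 ]
[212 136   5  14] 21 [215.2857 144.2381]
[214 171  86  37] 357 [266.1485 202.2297]
[272 172  19  20] 278 [281.5827 181.9784]
[286 196   8   7] 42 [289.381  198.9048]
[ 0.4733 -0.2123  0.02  ] [ 0.4338 -0.2631  0.0139] [ 0.4136 -0.2114  0.02  ]
[[ 0.4698 -0.1612  0.008 ]
 [ 0.5122 -0.2466  0.008 ]
 [ 0.4161 -0.2944  0.008 ]
 [ 0.3734 -0.2094  0.008 ]] [ 0.4429 -0.2279  0.008 ]
[[ 0.4654 -0.1687  0.008 ]
 [ 0.5031 -0.2437  0.008 ]
 [ 0.4185 -0.2859  0.008 ]
 [ 0.3802 -0.2111  0.008 ]] [ 0.4418 -0.2273  0.008 ]
yaw 24.473061813199838 t [ 0.4445 -0.227 ] res [[ 2.1225 -0.6093]
 [ 0.3922  0.6962]
 [-2.5147 -0.0869]]
26.541563270526957 0.10784313119067626
26.434271653483343 0.10734807611105956
26.405417798852852 0.09535692607242244
26.70332886328319 0.09515601709525877
26.462169069254237 0.09516522998840249
26.465452138953456 0.09456305341172255
26.694025320690784 0.08398541963687985
27.104773151035346 0.08399543327180627
```

The plate, cone and flat agree: base origin is about (0.443, -0.2276) with yaw 26.5°. My groove pick disagreed (shadowed) and I dropped it. Next I'll go high over the bystanders to view the charger square to its slope.

>>> play_rows:
  rows:
    - [[30,0,45],[0,0,0],85]
    - [[30,0,45],[0,0,0],85]
    - [[0,60,0],[0,0,-3],85]
    - [[0,60,0],[0,0,-4],85]
    - [[0,60,0],[0,0,-4],85]
    - [[0,60,0],[0,0,-4],85]
    - [[0,60,0],[0,0,-4],85]
    - [[0,60,0],[0,0,-2],85]
    - [[0,60,0],[0,0,0],85]
    - [[0,0,-20],[1,-10,0],85]
    - [[0,0,-20],[1,-10,0],85]
    - [[0,0,0],[0,0,0],85]

```text
clock: 10.68
position: [0.4892, 0.1873, 0.2682]
ee_rot: [0.733, -0.659, 0.118, -0.126]
ft_force: [-0.3, -0.4, 1.2]
grip_width: 0.998
```

>>> play_rows:
  rows:
    - [[5,0,-30],[1,-10,0],85]
    - [[5,0,-30],[1,-10,0],85]
    - [[5,0,-20],[0,0,0],85]
    - [[0,0,0],[0,0,0],85]
    - [[0,0,0],[0,0,0],85]
    - [[0,0,0],[0,0,0],85]

```text
clock: 11.42
position: [0.5093, 0.1894, 0.1952]
ee_rot: [0.698, -0.629, 0.229, -0.253]
ft_force: [-0.0, 0.7, -0.6]
grip_width: 0.993
```

```bash
python3 snap.py w7; python3 -c "
from h import *
i=camera_info('wrist');print(i['world_from_camera'])"
```

```text
11.425 [0.5093 0.1894 0.1952] [ 0.6983 -0.6293  0.2294 -0.2526] [-0.0219  0.6853 -0.6005] 0.9928557844642042
[[ 0.1036  0.9169 -0.3855  0.4758]
 [-0.9946  0.0964 -0.038   0.1862]
 [ 0.0023  0.3873  0.9219  0.3528]
 [ 0.      0.      0.      1.    ]]
```

View pics/w7.png

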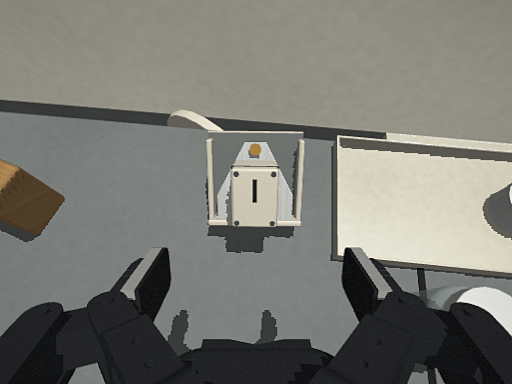

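```bash
python3 -c "
from h import *
crop(cv2.imread('pics/w7.png'),195,120,120,115,6,'pics/w7c.png')"
```

```text
(no output)
```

View pics/w7c.png

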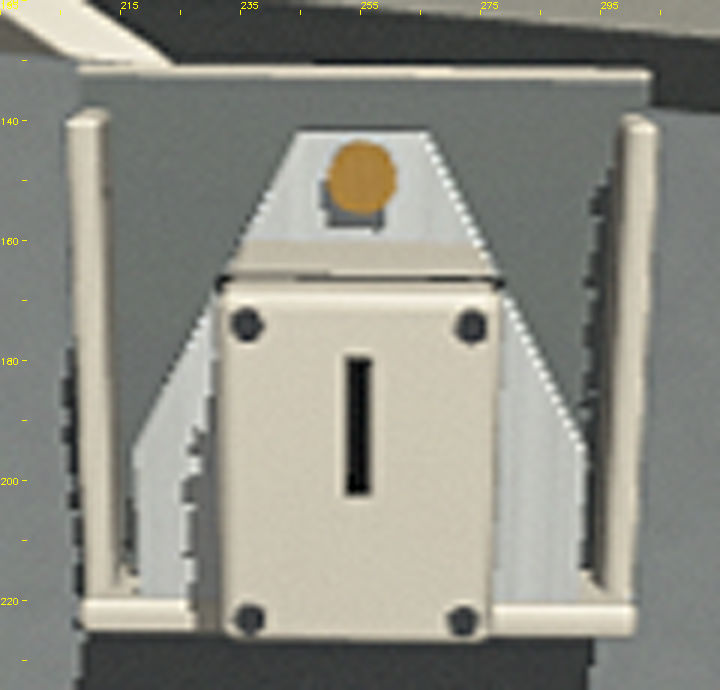

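```bash
cat > mon.py <<'E'
from h import *
from scipy.optimize import least_squares
import pickle
def Rm(yaw,t=40):
    c,s=np.cos(np.radians(yaw)),np.sin(np.radians(yaw));a=np.radians(t)
    return np.array([[c,-s,0],[s,c,0],[0,0,1]])@np.array([[np.cos(a),0,-np.sin(a)],[0,1,0],[np.sin(a),0,np.cos(a)]])
E
python3 - <<'E'
from mon import *
i,o=pickle.load(open('pics/w7.pkl','rb'))
e=plane(i,[[207.5,131.5],[302.5,132]],.09); d=e[0]-e[1]
print(e,np.linalg.norm(d),'yaw',np.degrees(np.arctan2(-d[0],d[1])),'mid',e.mean(0))
yaw=np.degrees(np.arctan2(-d[0],d[1])); 
# rails/housing edges direction: intersect view planes -> direction of line
def linedir(p,q,r,s):
    _,a=ray(i,[p,q,r,s]); n1=np.cross(a[0],a[1]);n2=np.cross(a[2],a[3]);v=np.cross(n1,n2);v/=np.linalg.norm(v);return v*np.sign(v[0])
for nm,l in [('housing',linedir([231.5,168],[232.5,225.5],[278.3,168],[276,225.5])),('rails',linedir([212.5,141],[213.5,219],[299,141],[296,219]))]:
    print(nm,l,np.degrees(np.arctan2(l[1],l[0])),'elev',np.degrees(np.arcsin(l[2])))
# top-face points on planes with known normal, choose offset by width 44
R=Rm(yaw); n=R[:,2]
O,D=ray(i,[[231.5,169],[278.2,169],[232.5,225.5],[276,225.5],[253.5,190.5]])
for h in np.arange(.05,.13,.01):
    # plane through point base=mid edge + n*h'
    P=O+D*(((e.mean(0)+n*h-O)@n)/(D@n))[:,None]
    print(round(h,3),'w',np.linalg.norm(P[0]-P[1]),np.linalg.norm(P[2]-P[3]),'L',np.linalg.norm((P[0]+P[1]-P[2]-P[3])/2),'c',P[:4].mean(0)-n*.023)
E
```

```text
[[0.654  0.2558 0.09  ]
 [0.6639 0.1558 0.09  ]] 0.10050307103822122 yaw 5.661749873089269 mid [0.6589 0.2058 0.09  ]
housing [0.7233 0.0645 0.6875] 5.095853100841374 elev 43.4361284929543
rails [0.834  0.0747 0.5467] 5.12018647811708 elev 33.14316220287795
0.05 w 0.04323968131778523 0.04272759962637371 L 0.05652856633355517 c [0.5976 0.1997 0.0736]
0.06 w 0.04163670342435194 0.0411436055830973 L 0.05443294399271964 c [0.5937 0.1992 0.0833]
0.07 w 0.04003372553091872 0.039559611539820835 L 0.05233732165188393 c [0.5897 0.1988 0.093 ]
0.08 w 0.03843074763748549 0.03797561749654438 L 0.05024169931104834 c [0.5858 0.1983 0.1027]
0.09 w 0.036827769744052205 0.03639162345326793 L 0.048146076970212656 c [0.5818 0.1979 0.1124]
0.1 w 0.03522479185061897 0.03480762940999148 L 0.04605045462937702 c [0.5778 0.1975 0.1221]
0.11 w 0.03362181395718575 0.03322363536671501 L 0.04395483228854143 c [0.5739 0.197  0.1318]
0.12 w 0.03201883606375247 0.031639641323438605 L 0.0418592099477058 c [0.5699 0.1966 0.1415]
```

I need a second view for triangulation, since the apparent widths suggest the housing edges are rounded. I'll shift along the slope.

>>> play_rows:
  rows:
    - [[25,2,0],[0,0,0],85]
    - [[30,3,0],[0,0,0],85]
    - [[0,0,0],[0,0,0],85]
    - [[0,0,0],[0,0,0],85]
    - [[0,0,0],[0,0,0],85]

```text
clock: 12.1
position: [0.5627, 0.1937, 0.1935]
ee_rot: [0.699, -0.629, 0.23, -0.251]
ft_force: [-0.9, 0.1, -0.2]
grip_width: 0.993
```

```bash
python3 snap.py w8;  python3 -c "
from h import *
crop(cv2.imread('pics/w8.png'),190,145,150,110,5,'pics/w8c.png')"
```

```text
12.1 [0.5627 0.1937 0.1935] [ 0.6988 -0.629   0.2298 -0.2514] [-0.8946  0.1181 -0.1759] 0.9926578948580593
```

View pics/w8.png

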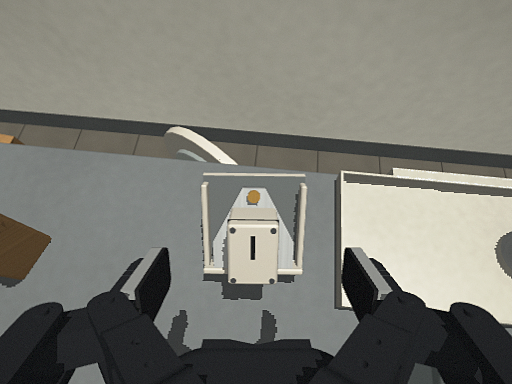

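View pics/w8c.png

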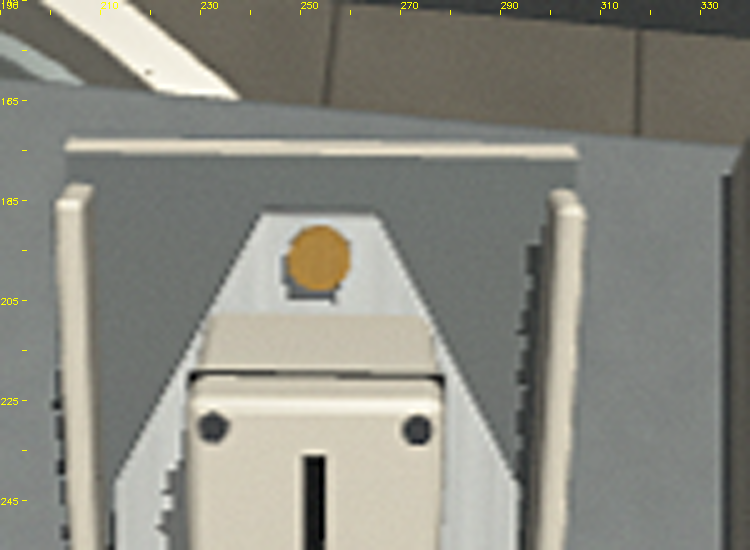

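```bash
python3 - <<'E'
from mon import *
ims={n:cv2.imread(f'pics/{n}.png') for n in('w7','w8')}
I={n:pickle.load(open(f'pics/{n}.pkl','rb'))[0] for n in ims}
def dark(n,x0,y0,x1,y1):
    g=cv2.cvtColor(ims[n],6).astype(float)[y0:y1,x0:x1]; w=np.clip(150-g,0,None); Y,X=np.mgrid[y0:y1,x0:x1]
    return [(w*X).sum()/w.sum(),(w*Y).sum()/w.sum()]
a=[dark('w7',232,170,241,178),dark('w7',269,170,278,178),dark('w7',232,219,241,226),dark('w7',268,219,276,226),dark('w7',249,176,259,206)]
crop(ims['w8'],220,220,65,70,8,'pics/w8d.png')
b=[dark('w8',228,226,238,235),dark('w8',269,226,278,235),dark('w8',229,277,238,283),dark('w8',267,277,275,283),dark('w8',247,232,260,263)]
def org(n):
    h=cv2.cvtColor(ims[n],40); m=cv2.inRange(h,(8,120,80),(22,255,255))[100:300,200:310]; M=cv2.moments(m,True); return [M['m10']/M['m00']+200,M['m01']/M['m00']+100]
a+=[org('w7'),[208,131.7],[303.5,132.5],[244.5,141.8],[266.3,141.8]]; b+=[org('w8'),[203,174.2],[305.4,175.6],[242.4,187.4],[265.4,187.6]]
print(np.round(a,1).tolist(),np.round(b,1).tolist())
P=tri(I['w7'],a,I['w8'],b)
for n,p in zip('sTL sTR sBL sBR slot orange eL eR nL nR'.split(),P):print(n,p)
print('edge len',np.linalg.norm(P[6,:3]-P[7,:3]),'screw sp',np.linalg.norm(P[0,:3]-P[1,:3]),np.linalg.norm(P[0,:3]-P[2,:3]))
s=camera_info('scene');d=camera_info('side')
print('orange in scene/side from wrist',proj(s,P[5:6,:3]),proj(d,P[5:6,:3]))
E
```

```text
[[235.7, 173.8], [273.2, 174.1], [236.1, 222.9], [271.8, 223.2], [254.3, 190.7], [254.9, 149.2], [208.0, 131.7], [303.5, 132.5], [244.5, 141.8], [266.3, 141.8]] [[232.2, 230.1], [273.1, 230.7], [232.8, 280.2], [271.5, 280.5], [252.5, 247.4], [253.5, 196.4], [203.0, 174.2], [305.4, 175.6], [242.4, 187.4], [265.4, 187.6]]
sTL [0.5964 0.2168 0.1121 0.    ]
sTR [0.5993 0.1829 0.1127 0.0001]
sBL [0.5598 0.2135 0.081  0.0001]
sBR [0.5631 0.1795 0.0809 0.    ]
slot [0.5861 0.1988 0.1012 0.0001]
orange [0.6378 0.2036 0.0896 0.0001]
eL [0.6612 0.2581 0.079  0.0001]
eR [0.6698 0.1537 0.081  0.0002]
nL [0.6469 0.2155 0.0875 0.0002]
nR [0.6487 0.1929 0.0885 0.0002]
edge len 0.1047777857087986 screw sp 0.03408454315486213 0.0481888163133723
orange in scene/side from wrist [[259.2027 270.6093]] [[184.9316 189.6876]]
```

View pics/w8d.png

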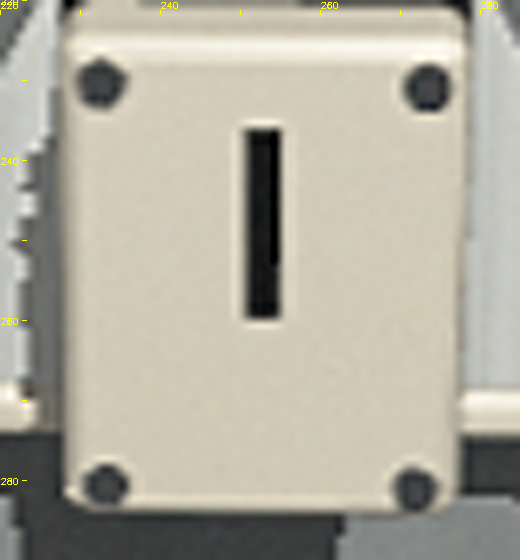

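Triangulation is consistent: charger edge 104.8 mm, housing screw spacing 34 × 48 mm, slope 40°, yaw about 5.1°. That puts monitor_grip at about (0.5944, 0.1995, 0.0791).

```bash
cat > tgt.py <<'E'
from mon import *
from scipy.spatial.transform import Rotation as Ro
def toolR(m): return np.c_[-m[:,1],-m[:,0],-m[:,2]]
def delta(pos,R):
    o=readout.get_obs(); r=Ro.from_quat(o['ee_rot'])
    print('dpos mm',(np.array(pos)-o['position'])*1000,'rotvec deg',np.degrees((Ro.from_matrix(R)*r.inv()).as_rotvec()))
E
python3 - <<'E'
from tgt import *
R=Rm(5.1); g=np.array([.5944,.1995,.0791]); n=R[:,2]; print(n)
delta(g+n*.06,toolR(R)); delta(g-n*.016,toolR(R))
E
```

```text
[-0.6402 -0.0571  0.766 ]
dpos mm [ -6.6881   2.2505 -68.4533] rotvec deg [ 0.3034 -0.1373 -0.8357]
dpos mm [  41.9703    6.5931 -126.6726] rotvec deg [ 0.3034 -0.1373 -0.8357]
```

>>> play_rows:
  rows:
    - [[-3,1,-23],[0,0,-0.8],85]
    - [[-3,1,-23],[0,0,0],85]
    - [[-1,0,-22],[0,0,0],85]
    - [[0,0,0],[0,0,0],85]
    - [[0,0,0],[0,0,0],85]
    - [[0,0,0],[0,0,0],85]

```text
clock: 12.9
position: [0.5418, 0.1861, 0.1429]
ee_rot: [0.697, -0.632, 0.227, -0.253]
ft_force: [-0.1, 0.3, 0.7]
grip_width: 0.995
```

```bash
python3 snap.py w9; python3 - <<'E'
from tgt import *
R=Rm(5.1); g=np.array([.5944,.1995,.0791]); n=R[:,2]
delta(g-n*.016,toolR(R))
# predicted screws
i=pickle.load(open('pics/w9.pkl','rb'))[0]
print(proj(i,[g+R@[x,y,.023] for x,y in[(.024,.017),(.024,-.017),(-.024,.017),(-.024,-.017)]]))
E
```

```text
12.9 [0.5418 0.1861 0.1429] [ 0.6966 -0.632   0.227  -0.2528] [-0.0824  0.2583  0.6703] 0.9945273289305653
dpos mm [ 62.9116  14.3976 -75.888 ] rotvec deg [-0.1632 -0.3058 -0.5262]
[[220.643  180.4606]
 [268.9133 180.8241]
 [222.5654 242.2712]
 [267.7308 242.6849]]
```

View pics/w9.png

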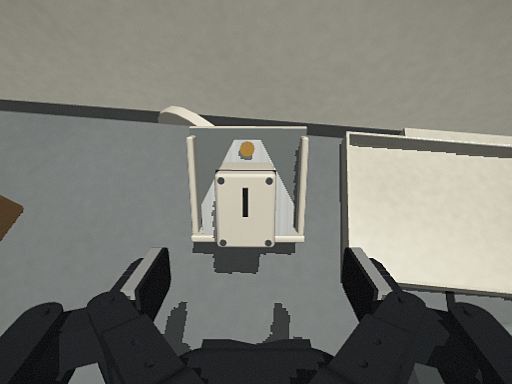

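```bash
python3 - <<'E'
from h import *
o=readout.get_obs(); print(o['joint_pos'],o['joint_velocities'])
E
```

```text
[ 0.9508 -0.0561 -1.4681  2.239   0.6943  0.3415 -2.6025] [ 0.0044  0.0041 -0.0007  0.0032  0.0003 -0.0005 -0.    ]
```

Joints 3 and 7 have hit their limits, so the IK drifted into a poor elbow branch. I'll fit the arm's kinematics from my recorded states to plan a way around it.

```bash
cat > fk.py <<'E'
from tgt import *
sg=None
def fk(q,L,s):
    # L: d1,L1,L2,Lt
    R=Ro.identity(); p=np.zeros(3); ax='zyzyzyz'
    segs=[L[0],0,L[1],0,L[2],0,L[3]]
    for k in range(7):
        if k in(0,): p=p+R.apply([0,0,L[0]])
        R=R*Ro.from_euler(ax[k],s[k]*q[k])
        if k==2: p=p+R.apply([0,0,L[1]])
        if k==4: p=p+R.apply([0,0,L[2]])
        if k==6: p=p+R.apply([0,0,L[3]])
    return p,R
E
python3 - <<'E'
from fk import *
import itertools,glob
D=[pickle.load(open(f'pics/w{k}.pkl','rb'))[1] for k in range(1,10)]
for o in D: print(o['joint_pos'])
best=[]
for s in itertools.product([1,-1],repeat=7):
    if s[1]!=1: continue
    def f(x):
        r=[]
        for o in D:
            p,R=fk(o['joint_pos'],x[:4],s); R=R*Ro.from_euler('z',x[4])
            r+=list(p-o['position'])+list(.3*(R.inv()*Ro.from_quat(o['ee_rot'])).as_rotvec())
        return np.array(r)
    try: 
        for z0 in (0,1.5,3.1,-1.5):
            q=least_squares(f,[.34,.4,.4,.3,z0]);best.append((q.cost,s,q.x))
    except Exception as e: pass
best.sort(key=lambda b:b[0])
for b in best[:4]:print(b)
E
```

```text
[ 0.7681  0.037  -0.404   1.8093  0.0155  1.2987 -0.6871]
[ 0.7329  0.297  -0.387   1.9744  0.1424  0.8949 -0.8285]
[ 0.7625  0.1363 -0.4046  1.8652  0.0586  1.1523 -0.7618]
[ 0.5343  0.5751 -0.3343  1.4546  0.1974  1.1446 -1.4021]
[ 0.5374  0.487  -0.3467  1.332   0.1635  1.3528 -1.3782]
[ 0.792   0.0684 -0.4094  1.7981  0.0278  1.2814 -0.7235]
[ 0.4492 -0.2817 -0.9626  2.2526  0.1593  0.4223 -2.1618]
[ 0.6983 -0.0989 -1.1995  2.1446  0.4453  0.4281 -2.3454]
[ 0.9506 -0.0562 -1.468   2.2387  0.6943  0.3416 -2.6025]
(np.float64(0.0068876497886036555), (-1, 1, -1, 1, -1, 1, -1), array([0.2246, 0.4998, 0.4637, 0.3724, 3.1416]))
(np.float64(0.006887649788603659), (-1, 1, -1, 1, -1, 1, -1), array([0.2246, 0.4998, 0.4637, 0.3724, 3.1416]))
(np.float64(0.0068876497886036624), (-1, 1, -1, 1, -1, 1, -1), array([ 0.2246,  0.4998,  0.4637,  0.3724, -3.1416]))
(np.float64(0.006887649788603663), (-1, 1, -1, 1, -1, 1, -1), array([0.2246, 0.4998, 0.4637, 0.3724, 3.1416]))
```

```bash
cat > fk.py <<'E'
from tgt import *
S=np.array([-1,1,-1,1,-1,1,-1.])
def fk(q,x):
    # x: 3 offsets (x,y,z) after each joint 1..7 (y dropped) + tool
    R=Ro.identity(); p=np.array([0,0,x[0]]); ax='zyzyzyz'
    for k in range(7):
        R=R*Ro.from_euler(ax[k],S[k]*q[k])
        if k==2: p=p+R.apply([x[4],0,x[1]])
        if k==3: p=p+R.apply([x[5],0,0])
        if k==4: p=p+R.apply([x[6],0,x[2]])
        if k==5: p=p+R.apply([x[7],0,0])
        if k==6: p=p+R.apply([0,0,x[3]])
    return p,R*Ro.from_euler('z',np.pi)
E
python3 - <<'E'
from fk import *
D=[pickle.load(open(f'pics/w{k}.pkl','rb'))[1] for k in range(1,10)]
def f(x):
    r=[]
    for o in D:
        p,R=fk(o['joint_pos'],x)
        r+=list(p-o['position'])+list(.3*(R.inv()*Ro.from_quat(o['ee_rot'])).as_rotvec())
    return np.array(r)
q=least_squares(f,[.22,.5,.46,.37,0,0,0,0]);print(q.cost,q.x); print(np.abs(q.fun).max())
np.save('fkx.npy',q.x)
E
```

```text
0.0043499795910631614 [ 0.1943  0.4642  0.4859  0.3236 -0.0319 -0.1269  0.1063 -0.0145]
0.04142386508528012
```

```bash
python3 - <<'E'
from fk import *
import itertools, fk as F
D=[pickle.load(open(f'pics/w{k}.pkl','rb'))[1] for k in range(1,10)]
# rotation-only over sign combos & offsets
res=[]
for s in itertools.product([1,-1],repeat=7):
    for z in (0,np.pi/2,np.pi,-np.pi/2):
        e=0
        for o in D:
            R=Ro.identity()
            for k in range(7): R=R*Ro.from_euler('zyzyzyz'[k],s[k]*o['joint_pos'][k])
            R=R*Ro.from_euler('z',z); e+=(R.inv()*Ro.from_quat(o['ee_rot'])).magnitude()
        res.append((e,s,z))
res.sort(key=lambda r:r[0])
for r in res[:5]:print(r)
E
```

```text
(4.722570599867708e-15, (-1, 1, -1, 1, -1, 1, -1), 3.141592653589793)
(3.808226592546812, (-1, 1, -1, 1, 1, 1, -1), 3.141592653589793)
(4.075286276720714, (-1, -1, -1, 1, -1, 1, -1), 3.141592653589793)
(4.181210015265545, (-1, -1, -1, -1, -1, -1, -1), 3.141592653589793)
(4.257654648197004, (1, 1, -1, 1, -1, 1, -1), -1.5707963267948966)
```

```bash
python3 - <<'E'
from fk import *
D=[pickle.load(open(f'pics/w{k}.pkl','rb'))[1] for k in range(1,10)]
def A(q,cols):
    R=Ro.identity();Rs=[R]
    for k in range(7):
        R=R*Ro.from_euler('zyzyzyz'[k],S[k]*q[k]);Rs.append(R)
    return np.column_stack([Rs[k].as_matrix()[:,a] for k,a in cols])
full=[(0,2),(1,0),(1,1),(2,0),(3,0),(3,1),(3,2),(4,0),(5,0),(5,1),(5,2),(6,0),(7,0),(7,1),(7,2)]
for cols in [full,[c for c in full if c[1]!=1],[c for c in full if c[1]!=1 and c[0]!=7 or c==(7,2)]]:
    M=np.vstack([A(o['joint_pos'],cols) for o in D]);y=np.concatenate([o['position'] for o in D])
    x,*_=np.linalg.lstsq(M,y,rcond=None); print(len(cols),np.abs(M@x-y).max()); print([(c,round(v,4)) for c,v in zip(cols,x)])
E
```

```text
15 2.581268532253489e-15
[((0, 2), np.float64(0.2582)), ((1, 0), np.float64(0.0)), ((1, 1), np.float64(-0.0218)), ((2, 0), np.float64(-0.0)), ((3, 0), np.float64(0.0)), ((3, 1), np.float64(-0.0235)), ((3, 2), np.float64(0.4486)), ((4, 0), np.float64(-0.0)), ((5, 0), np.float64(0.0)), ((5, 1), np.float64(-0.0004)), ((5, 2), np.float64(0.49)), ((6, 0), np.float64(0.0)), ((7, 0), np.float64(0.0)), ((7, 1), np.float64(0.0)), ((7, 2), np.float64(0.3431))]
11 0.01509979622128449
[((0, 2), np.float64(0.2861)), ((1, 0), np.float64(-0.0206)), ((2, 0), np.float64(0.0192)), ((3, 0), np.float64(-0.0308)), ((3, 2), np.float64(0.5222)), ((4, 0), np.float64(0.0942)), ((5, 0), np.float64(-0.0927)), ((5, 2), np.float64(0.485)), ((6, 0), np.float64(0.0185)), ((7, 0), np.float64(-0.0533)), ((7, 2), np.float64(0.4464))]
10 0.028750658363090265
[((0, 2), np.float64(0.1911)), ((1, 0), np.float64(-0.0069)), ((2, 0), np.float64(0.0784)), ((3, 0), np.float64(-0.0951)), ((3, 2), np.float64(0.4677)), ((4, 0), np.float64(-0.0277)), ((5, 0), np.float64(-0.05)), ((5, 2), np.float64(0.4637)), ((6, 0), np.float64(-0.0123)), ((7, 2), np.float64(0.3808))]
```

The forward kinematics now fit exactly. Next, IK solutions for the grasp pose.

```bash
cat > fk.py <<'E'
from tgt import *
S=np.array([-1,1,-1,1,-1,1,-1.]); X=dict(z=np.pi)
lo=np.array([-2.6,-.5,-1.47,.16,-1.27,.06,-2.6]);hi=np.array([2.6,2.12,1.34,2.42,4.41,2.06,2.6])
def fk(q):
    R=Ro.identity(); p=np.array([0,0,.2582])
    for k in range(7):
        R=R*Ro.from_euler('zyzyzyz'[k],S[k]*q[k])
        if k==0:p=p+R.apply([0,-.0218,0])
        if k==2:p=p+R.apply([0,-.0235,.4486])
        if k==4:p=p+R.apply([0,-.0004,.49])
        if k==6:p=p+R.apply([0,0,.3431])
    return p,R*Ro.from_euler('z',np.pi)
def ik(pos,R,q0,w=0.0,m=0.02):
    def f(q):
        p,r=fk(q); return np.r_[(p-pos)*10,(r.inv()*R).as_rotvec()*3,w*(q-q0)]
    s=least_squares(f,np.clip(q0,lo+m,hi-m),bounds=(lo+m,hi-m)); return s.x,np.abs(f(s.x)[:6]).max()
E
python3 - <<'E'
from fk import *
D=pickle.load(open('pics/w9.pkl','rb'))[1]; p,r=fk(D['joint_pos']);print(p-D['position'],(r.inv()*Ro.from_quat(D['ee_rot'])).magnitude())
Rm_=Rm(5.1); g=np.array([.5944,.1995,.0791]);n=Rm_[:,2]
rng=np.random.default_rng(0)
for flip in(0,1):
    R=Ro.from_matrix(toolR(Rm_))*Ro.from_euler('z',np.pi*flip); sol=[]
    for t in range(60):
        q,e=ik(g-n*.016,R,rng.uniform(lo,hi))
        if e<1e-3: sol.append(np.r_[np.minimum(q-lo,hi-q).min(),q])
    sol.sort(key=lambda s:-s[0])
    print(flip,len(sol)); 
    for s in sol[:8]: print(s.round(2))
E
```

```text
[ 0.     -0.      0.0001] 5.35510008047711e-16
0 23
[ 0.05 -1.55  0.45  1.14  2.24 -0.99  0.11 -1.11]
[ 0.03 -1.52  0.41  1.1   2.24 -0.73  0.09 -1.35]
[ 0.02 -1.39  0.33  0.93  2.23  0.54  0.08 -2.58]
[ 0.02 -1.39  0.33  0.93  2.23  0.54  0.08 -2.58]
[ 0.02 -1.39  0.33  0.93  2.23  0.52  0.08 -2.55]
[ 0.02 -1.39  0.33  0.93  2.23  0.54  0.08 -2.58]
[ 0.02 -1.39  0.33  0.93  2.23  0.54  0.08 -2.58]
[ 0.02 -1.39  0.33  0.93  2.23  0.54  0.08 -2.58]
1 37
[ 0.27  0.52  0.51 -1.18  2.15  1.59  0.68 -0.09]
[ 0.27  0.51  0.5  -1.16  2.15  1.59  0.67 -0.1 ]
[ 0.27  0.46  0.45 -1.1   2.15  1.56  0.63 -0.1 ]
[ 0.27  0.41  0.42 -1.05  2.15  1.54  0.59 -0.11]
[ 0.27  0.38  0.4  -1.    2.15  1.53  0.57 -0.11]
[ 0.26  0.54  0.53 -1.21  2.15  1.6   0.7  -0.09]
[ 0.26  0.25  0.34 -0.85  2.16  1.49  0.51 -0.11]
[ 0.26  0.22  0.33 -0.82  2.16  1.48  0.49 -0.12]
```

```bash
cat > sim.py <<'E'
from fk import *
vl=np.array([2.22,2.22,2.79,2.79,3.14,3.14,3.14])*.7/8
def jac(q):
    p,r=fk(q);J=np.zeros((6,7))
    for k in range(7):
        d=q.copy();d[k]+=1e-5;p2,r2=fk(d);J[:3,k]=(p2-p)/1e-5;J[3:,k]=(r2*r.inv()).as_rotvec()/1e-5
    return J
def track(q,rows,pose=None,lam=.02,verbose=False):
    q=q.copy();p,r=fk(q) if pose is None else pose
    for t,w in rows:
        p=p+np.array(t)/1000; r=Ro.from_rotvec(np.radians(w))*r
        for _ in range(20):
            pc,rc=fk(q);e=np.r_[p-pc,(r*rc.inv()).as_rotvec()]
            J=jac(q);dq=J.T@np.linalg.solve(J@J.T+lam**2*np.eye(6),e)
            q=np.clip(q+dq,lo,hi)
        if verbose: print(q.round(2),np.linalg.norm(e[:3]).round(4),np.degrees(np.linalg.norm(e[3:])).round(2))
    return q,(p,r),e
E
python3 - <<'E'
from sim import *
D={k:pickle.load(open(f'pics/w{k}.pkl','rb'))[1] for k in range(1,10)}
r6=[[[30,0,45],[0,0,0]]]*2+[[[0,60,0],[0,0,w]] for w in(-3,-4,-4,-4,-4,-2,0)]+[[[0,0,-20],[1,-10,0]]]*2+[[[5,0,-30],[1,-10,0]]]*2+[[[5,0,-20],[0,0,0]]]
q,ps,e=track(D[6]['joint_pos'],r6);print(q.round(3),D[7]['joint_pos'].round(3))
q,ps,e=track(D[7]['joint_pos'],[[[55,5,0],[0,0,0]]]);print(q.round(3),D[8]['joint_pos'].round(3))
q,ps,e=track(D[8]['joint_pos'],[[[-7,2,-68],[0,0,-.8]]]);print(q.round(3),D[9]['joint_pos'].round(3),e)
E
```

```text
[ 0.456 -0.282 -0.971  2.262  0.17   0.407 -2.173] [ 0.449 -0.282 -0.963  2.253  0.159  0.422 -2.162]
[ 0.697 -0.096 -1.198  2.14   0.446  0.429 -2.345] [ 0.698 -0.099 -1.2    2.145  0.445  0.428 -2.345]
[ 0.302  0.07  -0.903  2.226  1.027  0.431 -2.6  ] [ 0.951 -0.056 -1.468  2.239  0.694  0.342 -2.603] [ 0.0001  0.0004 -0.001   0.2076  0.017  -0.2503]
```

My local IK model reproduces the arm's behaviour. I'll simulate a plan that retracts, makes the half turn, tilts and descends.

```bash
python3 - <<'E'
from sim import *
o=readout.get_obs(); q0=o['joint_pos']
Rg=Rm(5.1); g=np.array([.5944,.1995,.0791]);n=Rg[:,2]
RT=Ro.from_matrix(toolR(Rg))*Ro.from_euler('z',np.pi)
def go(q,pose,pos,R,N):
    dp=(pos-pose[0])*1000/N; dr=np.degrees((R*pose[1].inv()).as_rotvec())/N
    return track(q,[[dp,dr]]*N,pose)
for name,via in {'vertA':[.50,.19,.31],'vertB':[.56,.19,.30],'vertC':[.5,.05,.33],'vertD':[.6,.19,.33]}.items():
  for d in(1,-1):
    pose=fk(q0);V=Ro.from_rotvec(np.radians([-4.2,39.8,0]))*pose[1]
    q,pose,e=go(q0,pose,np.array(via),V,6); qa=q
    q,pose,e=track(q,[[[0,0,0],[0,0,10*d]]]*18,pose); qb=q;eb=e
    q,pose,e=go(q,pose,g+n*.09,RT,8); qc=q
    q,pose,e=go(q,pose,g-n*.016,RT,6)
    print(name,d,qa.round(2),qb.round(2),np.abs(eb).max().round(3),qc.round(2),'\n   ',q.round(2),e.round(4))
E
```

```text
vertA 1 [ 0.5   0.26 -1.12  1.52  0.24  1.51 -2.1 ] [ 0.69  0.44 -1.47  1.53  0.43  1.56  0.9 ] 0.0 [ 1.06 -0.29 -1.47  2.24  0.    0.28  1.11] 
    [-1.43  0.35  0.98  2.23  0.26  0.07  0.83] [ 0.  0. -0.  0.  0.  0.]
vertA -1 [ 0.5   0.26 -1.12  1.52  0.24  1.51 -2.1 ] [-1.94  0.53  1.34  2.29 -0.86  1.86 -2.6 ] 1.898 [-0.86 -0.09  0.22  2.3   0.9   0.46  0.3 ] 
    [-0.84  0.22  0.31  2.21  1.23  0.24 -0.04] [ 0.  0.  0.  0. -0.  0.]
vertB 1 [ 0.43  0.45 -1.15  1.4   0.41  1.56 -2.16] [ 0.56  0.63 -1.47  1.4   0.64  1.64  0.84] 0.0 [ 1.02 -0.22 -1.47  2.24  0.27  0.29  0.87] 
    [-0.18  0.25 -0.39  2.18  1.38  0.38 -0.11] [-0.  0. -0.  0.  0.  0.]
vertB -1 [ 0.43  0.45 -1.15  1.4   0.41  1.56 -2.16] [-1.67  0.69  1.34  2.07 -1.17  1.75 -2.6 ] 1.681 [-1.76 -0.3   1.06  2.33  1.18  0.66  0.15] 
    [-1.38  0.32  0.92  2.23  0.58  0.09  0.52] [ 0.  0.  0. -0. -0.  0.]
vertC 1 [ 0.58  0.09 -0.81  1.57  0.06  1.51 -1.71] [ 0.75  0.1  -1.    1.58  0.08  1.51  1.42] 0.0 [ 1.04 -0.24 -1.47  2.24  0.19  0.28  0.94] 
    [ 0.24  0.34 -0.84  2.16  1.48  0.5  -0.12] [ 0.  0. -0.  0. -0.  0.]
vertC -1 [ 0.58  0.09 -0.81  1.57  0.06  1.51 -1.71] [-0.55  0.1   0.27  1.55  0.13  1.61 -2.6 ] 2.332 [ 1.2  -0.5  -1.42  2.35 -1.27  0.54 -2.6 ] 
    [ 1.63 -0.5  -1.47  2.24 -1.27  0.5  -2.6 ] [ 0.0268  0.209  -0.0838  0.709   0.0279 -0.7512]
vertD 1 [ 0.35  0.53 -1.13  1.23  0.48  1.66 -2.15] [ 0.46  0.71 -1.47  1.24  0.72  1.75  0.86] 0.0 [ 1.01 -0.2  -1.47  2.24  0.34  0.3   0.81] 
    [ 0.52  0.51 -1.18  2.15  1.59  0.68 -0.09] [ 0. -0.  0.  0. -0. -0.]
vertD -1 [ 0.35  0.53 -1.13  1.23  0.48  1.66 -2.15] [-1.59  0.67  1.34  1.89 -1.11  1.75 -2.6 ] 1.854 [-1.77 -0.31  1.07  2.33  1.19  0.66  0.14] 
    [-1.38  0.32  0.92  2.23  0.58  0.09  0.53] [ 0.  0. -0.  0. -0.  0.]
```

```bash
python3 - <<'E'
from sim import *
o=readout.get_obs(); q0=o['joint_pos']
Rg=Rm(5.1); g=np.array([.5944,.1995,.0791]);n=Rg[:,2]
RT=Ro.from_matrix(toolR(Rg))*Ro.from_euler('z',np.pi)
def go(q,pose,pos,R,N):
    dp=(pos-pose[0])*1000/N; dr=np.degrees((R*pose[1].inv()).as_rotvec())/N
    return track(q,[[dp,dr]]*N,pose)
V=Ro.from_matrix(toolR(Rm(5.1,0)))*Ro.from_euler('z',np.pi)
for j3 in (-1.1,-.8,-.4,0,.3):
    q,e=ik(g-n*.016,RT,np.array([.25,.34,j3,2.16,1.49,.51,-.11]),w=.05); 
    q,e=ik(g-n*.016,RT,q); print('goal',q.round(2),e)
    pose=fk(q); q1,pose,e=go(q,pose,g+n*.09,RT,6); print('  standoff',q1.round(2),np.abs(e).max().round(4))
    for via in ([.5,.05,.33],[.56,.19,.3],[.5,0.,.33],[.5,-.15,.33]):
        q2,p2,e=go(q1,pose,np.array(via),V,8); print('    ',via,q2.round(2),np.abs(e).max().round(4))
E
```

```text
goal [ 0.35  0.38 -0.97  2.16  1.52  0.55 -0.11] 1.1102230246251565e-15
  standoff [ 0.59 -0.05 -1.16  2.24  0.77  0.39  0.43] 0.0
     [0.5, 0.05, 0.33] [ 0.53  0.08 -0.75  1.58  0.05  1.51  1.43] 0.0
     [0.56, 0.19, 0.3] [ 0.35  0.39 -1.    1.41  0.32  1.52  1.03] 0.0
     [0.5, 0.0, 0.33] [ 0.56  0.06 -0.67  1.59  0.04  1.51  1.54] 0.0
     [0.5, -0.15, 0.33] [ 0.62  0.1  -0.45  1.55  0.04  1.51  1.83] 0.0
goal [ 0.23  0.33 -0.83  2.16  1.48  0.5  -0.12] 4.807843012599733e-10
  standoff [ 0.38 -0.04 -0.97  2.25  0.79  0.4   0.4 ] 0.0
     [0.5, 0.05, 0.33] [ 0.41  0.06 -0.62  1.58  0.04  1.51  1.44] 0.0
     [0.56, 0.19, 0.3] [ 0.26  0.34 -0.85  1.41  0.25  1.5   1.08] 0.0
     [0.5, 0.0, 0.33] [ 0.44  0.05 -0.54  1.59  0.03  1.5   1.55] 0.0
     [0.5, -0.15, 0.33] [ 0.51  0.09 -0.33  1.55  0.03  1.51  1.84] 0.0
goal [ 0.05  0.28 -0.63  2.17  1.43  0.43 -0.12] 5.2735593669694936e-15
  standoff [ 0.13 -0.05 -0.74  2.25  0.81  0.41  0.38] 0.0
     [0.5, 0.05, 0.33] [ 0.21  0.05 -0.41  1.59  0.02  1.5   1.46] 0.0
     [0.56, 0.19, 0.3] [ 0.09  0.29 -0.62  1.42  0.17  1.49  1.14] 0.
[... 272 characters left out ...]
0
     [0.5, 0.05, 0.33] [-0.    0.04 -0.19  1.6   0.01  1.5   1.46] 0.0
     [0.56, 0.19, 0.3] [-0.1   0.26 -0.38  1.43  0.09  1.47  1.19] 0.0
     [0.5, 0.0, 0.33] [ 0.03  0.03 -0.12  1.61  0.    1.5   1.57] 0.0
     [0.5, -0.15, 0.33] [ 0.13  0.07  0.08  1.57 -0.01  1.5   1.87] 0.0
goal [-0.29  0.23 -0.27  2.18  1.36  0.35 -0.1 ] 1.7402745910999324e-13
  standoff [-0.26 -0.06 -0.36  2.27  0.83  0.43  0.35] 0.0
     [0.5, 0.05, 0.33] [-0.17  0.03 -0.02  1.61  0.    1.5   1.47] 0.0
     [0.56, 0.19, 0.3] [-0.24  0.24 -0.2   1.44  0.05  1.47  1.22] 0.0
     [0.5, 0.0, 0.33] [-0.13  0.02  0.04  1.62 -0.    1.5   1.57] 0.0
     [0.5, -0.15, 0.33] [-0.04  0.06  0.25  1.58 -0.02  1.5   1.88] 0.0
```

```bash
cat > plan.py <<'E'
from sim import *
Rg=Rm(5.1); g=np.array([.5944,.1995,.0791]);n=Rg[:,2]
RT=Ro.from_matrix(toolR(Rg))*Ro.from_euler('z',np.pi)
V=Ro.from_matrix(toolR(Rm(5.1,0)))*Ro.from_euler('z',np.pi)
def go(q,pose,pos,R,N):
    dp=(np.array(pos)-pose[0])*1000/N; dr=np.degrees((R*pose[1].inv()).as_rotvec())/N
    return track(q,[[dp,dr]]*N,pose)
E
python3 - <<'E'
from plan import *
q0=readout.get_obs()['joint_pos']
V0=Ro.from_matrix(toolR(Rm(5.1,0)))
for A in ([.5,.05,.33],[.55,.19,.33]):
  for B in ([.5,-.15,.33],[.6,-.15,.33],[.6,-.1,.25],[.45,-.1,.4],[.65,.0,.4],[.5,.05,.45]):
    q,pose,e=go(q0,fk(q0),A,V0,5)
    q,pose,e=go(q,pose,B,V0,4); qa=q
    q,pose,e=track(q,[[[0,0,0],[0,0,15]]]*12,pose); qb=q
    q,pose,e=go(q,pose,[.5,.05,.33],V,4); qc=q
    q,pose,e=go(q,pose,g+n*.09,RT,6); qd=q
    q,pose,e=go(q,pose,g-n*.016,RT,5)
    print(A,B,qa.round(2)[[0,2]],qb.round(2)[[0,2,6]],qc.round(2)[[0,2]],qd.round(2),q.round(2),np.abs(e).max().round(4))
E
```

```text
[0.5, 0.05, 0.33] [0.5, -0.15, 0.33] [ 0.75 -0.59] [ 0.93 -0.8   1.79] [ 0.71 -0.96] [ 1.02 -0.21 -1.47  2.24  0.3   0.29  0.84] [-1.3   0.29  0.82  2.23  0.87  0.12  0.26] 0.0
[0.5, 0.05, 0.33] [0.6, -0.15, 0.33] [ 0.64 -0.63] [ 0.94 -1.15  1.54] [ 1.01 -1.35] [ 1.1  -0.4  -1.47  2.24 -0.41  0.29  1.48] [-0.39  0.23 -0.17  2.19  1.34  0.33 -0.1 ] 0.0
[0.5, 0.05, 0.33] [0.6, -0.1, 0.25] [ 0.6  -0.66] [ 0.93 -1.2   1.41] [ 1.05 -1.43] [ 1.11 -0.4  -1.47  2.24 -0.43  0.29  1.5 ] [-0.99  0.23  0.47  2.22  1.18  0.21 -0.01] 0.0
[0.5, 0.05, 0.33] [0.45, -0.1, 0.4] [ 0.74 -0.59] [ 0.66 -0.51  1.81] [ 0.48 -0.7 ] [ 0.63 -0.05 -1.21  2.24  0.76  0.39  0.44] [ 0.42  0.42 -1.05  2.15  1.54  0.6  -0.11] 0.0
[0.5, 0.05, 0.33] [0.65, 0.0, 0.4] [ 0.37 -0.72] [ 0.6  -1.24  1.27] [ 1.07 -1.47] [ 1.11 -0.4  -1.47  2.24 -0.43  0.29  1.5 ] [-0.99  0.23  0.47  2.22  1.18  0.21 -0.01] 0.0
[0.5, 0.05, 0.33] [0.5, 0.05, 0.45] [ 0.52 -0.77] [ 0.69 -0.98  1.4 ] [ 0.73 -0.98] [ 1.03 -0.22 -1.47  2.24  0.25  0.29  0.89] [ 0.56  0.55 -1.23  2.15  1.61  0.72 -0.09] 0.0
[0.55, 0.19, 0.33] [0.5, -0.15, 0.33] [ 1.1
[... 319 characters left out ...]
 0.19, 0.33] [0.6, -0.1, 0.25] [ 0.83 -1.01] [ 1.02 -1.47  1.28] [ 1.07 -1.47] [ 1.11 -0.4  -1.47  2.24 -0.43  0.29  1.5 ] [-0.99  0.23  0.47  2.22  1.18  0.21 -0.01] 0.0
[0.55, 0.19, 0.33] [0.45, -0.1, 0.4] [ 1.21 -1.03] [ 1.1  -0.93  1.83] [ 0.86 -1.13] [ 1.07 -0.32 -1.47  2.24 -0.1   0.28  1.2 ] [-0.51  0.22 -0.03  2.2   1.31  0.3  -0.09] 0.0
[0.55, 0.19, 0.33] [0.65, 0.0, 0.4] [ 0.51 -1.01] [ 0.64 -1.47  1.19] [ 1.07 -1.47] [ 1.11 -0.4  -1.47  2.24 -0.43  0.29  1.5 ] [-0.99  0.23  0.47  2.22  1.18  0.21 -0.01] 0.0
[0.55, 0.19, 0.33] [0.5, 0.05, 0.45] [ 0.81 -1.14] [ 0.99 -1.47  1.25] [ 1.07 -1.46] [ 1.11 -0.4  -1.47  2.24 -0.43  0.29  1.5 ] [-0.99  0.23  0.47  2.22  1.18  0.21 -0.01] 0.0
```

```bash
python3 - <<'E'
from plan import *
q0=readout.get_obs()['joint_pos']
V0=Ro.from_matrix(toolR(Rm(5.1,0)))
for A in ([.5,.05,.33],[.45,.1,.35]):
  for B in ([.4,-.05,.4],[.4,-.1,.4],[.42,.05,.4],[.4,.1,.4],[.4,-.2,.4],[.38,-.1,.35]):
    q,pose,e=go(q0,fk(q0),A,V0,5)
    q,pose,e=go(q,pose,B,V0,4); qa=q
    q,pose,e=track(q,[[[0,0,0],[0,0,15]]]*12,pose); qb=q
    q,pose,e=go(q,pose,[.5,.05,.33],V,4); qc=q
    q,pose,e=go(q,pose,g+n*.09,RT,6); qd=q
    q,pose,e=go(q,pose,g-n*.016,RT,5)
    print(A,B,qa.round(2)[[0,2]],qb.round(2),qc.round(2)[[0,2]],qd.round(2),q.round(2),np.abs(e).max().round(4))
E
```

```text
[0.5, 0.05, 0.33] [0.4, -0.05, 0.4] [ 0.72 -0.58] [ 0.37 -0.19 -0.3   1.66 -0.05  1.66  1.73] [ 0.25 -0.46] [ 0.27 -0.04 -0.86  2.25  0.8   0.41  0.39] [ 0.18  0.32 -0.78  2.16  1.47  0.48 -0.12] 0.0
[0.5, 0.05, 0.33] [0.4, -0.1, 0.4] [ 0.77 -0.53] [ 0.47 -0.16 -0.29  1.64 -0.05  1.66  1.85] [ 0.3  -0.51] [ 0.33 -0.04 -0.92  2.25  0.79  0.41  0.4 ] [ 0.23  0.33 -0.83  2.16  1.48  0.5  -0.12] 0.0
[0.5, 0.05, 0.33] [0.42, 0.05, 0.4] [ 0.6  -0.71] [ 0.32 -0.14 -0.48  1.62 -0.06  1.65  1.51] [ 0.3  -0.51] [ 0.33 -0.04 -0.92  2.25  0.8   0.41  0.4 ] [ 0.23  0.33 -0.83  2.16  1.48  0.5  -0.12] 0.0
[0.5, 0.05, 0.33] [0.4, 0.1, 0.4] [ 0.56 -0.76] [ 0.21 -0.17 -0.47  1.64 -0.08  1.65  1.39] [ 0.23 -0.44] [ 0.24 -0.04 -0.84  2.25  0.8   0.41  0.39] [ 0.16  0.31 -0.75  2.16  1.46  0.47 -0.12] 0.0
[0.5, 0.05, 0.33] [0.4, -0.2, 0.4] [ 0.86 -0.46] [ 0.72 -0.08 -0.33  1.57 -0.03  1.65  2.05] [ 0.44 -0.66] [ 0.56 -0.05 -1.14  2.24  0.77  0.39  0.43] [ 0.38  0.4  -1.    2.15  1.53  0.57 -0.11] 0.0
[0.5, 0.05, 0.33] [0.38, -0.1, 0.35] [ 0.77 -0.51] [ 0.39 -0.21 -0.21  1.79 -0.04  1.56  1.85] [ 0.23 -0
[... 593 characters left out ...]
.25 -0.46] [ 0.27 -0.04 -0.86  2.25  0.8   0.41  0.39] [ 0.18  0.32 -0.78  2.16  1.47  0.48 -0.12] 0.0
[0.45, 0.1, 0.35] [0.4, 0.1, 0.4] [ 0.5  -0.71] [ 0.16 -0.17 -0.44  1.64 -0.07  1.65  1.39] [ 0.19 -0.4 ] [ 0.19 -0.05 -0.79  2.25  0.8   0.41  0.39] [ 0.12  0.3  -0.71  2.16  1.45  0.46 -0.12] 0.0
[0.45, 0.1, 0.35] [0.4, -0.2, 0.4] [ 0.76 -0.37] [ 0.63 -0.09 -0.24  1.58 -0.02  1.65  2.04] [ 0.35 -0.56] [ 0.41 -0.04 -0.99  2.25  0.79  0.4   0.41] [ 0.28  0.35 -0.89  2.16  1.5   0.52 -0.11] 0.0
[0.45, 0.1, 0.35] [0.38, -0.1, 0.35] [ 0.68 -0.44] [ 0.31 -0.22 -0.14  1.79 -0.03  1.56  1.84] [ 0.15 -0.36] [ 0.14 -0.05 -0.74  2.25  0.81  0.41  0.38] [ 0.08  0.29 -0.67  2.17  1.44  0.44 -0.12] 0.0
```

There's a smooth plan: go to vertical at (0.45, 0.10, 0.35), make the half turn at (0.40, 0.10, 0.40), then return with the tilt. Retracting first.

>>> play_rows:
  rows:
    - [[-18,-17,41],[-0.7,8,0],85]
    - [[-18,-17,41],[-0.7,8,0],85]
    - [[-18,-17,41],[-0.7,8,0],85]
    - [[-18,-17,41],[-0.7,8,0],85]
    - [[-18,-17,42],[-0.7,8,0],85]
    - [[-25,0,25],[0,0,0],85]
    - [[-25,0,25],[0,0,0],85]
    - [[0,0,0],[0,0,10],85]
    - [[0,0,0],[0,0,10],85]
    - [[0,0,0],[0,0,10],85]
    - [[0,0,0],[0,0,10],85]
    - [[0,0,0],[0,0,10],85]

```text
clock: 14.45
position: [0.4241, 0.0956, 0.3566]
ee_rot: [0.952, -0.299, 0.043, -0.047]
ft_force: [0.9, -0.2, 1.3]
grip_width: 0.996
```

>>> play_rows:
  rows:
    - [[0,0,0],[0,0,10],85]
    - [[0,0,0],[0,0,10],85]
    - [[0,0,0],[0,0,10],85]
    - [[0,0,0],[0,0,10],85]
    - [[0,0,0],[0,0,10],85]
    - [[0,0,0],[0,0,10],85]
    - [[0,0,0],[0,0,10],85]
    - [[0,0,0],[0,0,10],85]
    - [[0,0,0],[0,0,10],85]
    - [[0,0,0],[0,0,10],85]
    - [[0,0,0],[0,0,10],85]
    - [[0,0,0],[0,0,10],85]

```text
clock: 15.95
position: [0.4243, 0.0955, 0.3565]
ee_rot: [0.735, 0.675, -0.019, -0.061]
ft_force: [0.0, 0.6, -0.2]
grip_width: 0.997
```

```bash
python3 - <<'E'
from plan import *
o=readout.get_obs();q0=o['joint_pos']; print(o['clock'],o['position'],q0.round(2))
delta([.5,.05,.33],V.as_matrix())
q,pose,e=go(q0,fk(q0),[.5,.05,.33],V,4);print(q.round(2))
dp=(g+n*.09-pose[0])*1000; dr=np.degrees((RT*pose[1].inv()).as_rotvec());print(dp,dr)
q,pose,e=go(q,pose,g+n*.09,RT,6);print(q.round(2))
q,pose,e=go(q,pose,g-n*.016,RT,5);print(q.round(2),e.round(4))
E
```

```text
15.95 [0.4243 0.0955 0.3565] [ 0.27 -0.03 -0.51  1.62 -0.1   1.64  1.25]
dpos mm [ 75.7443 -45.4676 -26.4716] rotvec deg [-3.1368 -6.635   9.9653]
[ 0.28  0.05 -0.49  1.59  0.02  1.5   1.45]
[  36.7781  144.3574 -181.956 ] [  3.5558 -39.8416  -0.    ]
[ 0.31 -0.04 -0.9   2.25  0.8   0.41  0.4 ]
[ 0.21  0.33 -0.81  2.16  1.47  0.49 -0.12] [-0.  0. -0. -0.  0.  0.]
```

>>> play_rows:
  rows:
    - [[38,-22,-13],[-1.5,-3.3,5],85]
    - [[38,-23,-13],[-1.6,-3.3,5],85]
    - [[6,24,-30],[0.6,-6.7,0],85]
    - [[6,24,-30],[0.6,-6.7,0],85]
    - [[6,24,-30],[0.6,-6.6,0],85]
    - [[6,24,-30],[0.6,-6.6,0],85]
    - [[6,24,-31],[0.6,-6.6,0],85]
    - [[7,24,-31],[0.6,-6.6,0],85]
    - [[0,0,0],[0,0,0],85]
    - [[0,0,0],[0,0,0],85]

```text
clock: 17.2
position: [0.5371, 0.1751, 0.1635]
ee_rot: [0.646, 0.695, 0.227, 0.22]
ft_force: [-0.1, -0.6, 0.3]
grip_width: 1.0
```

```bash
python3 snap.py w10; python3 - <<'E'
from plan import *
o=readout.get_obs();print(o['joint_pos'].round(2))
delta(g+n*.05,RT.as_matrix())
delta(g-n*.016,RT.as_matrix())
i=pickle.load(open('pics/w10.pkl','rb'))[0]
print(proj(i,[g+Rg@[x,y,.023] for x,y in[(.024,.017),(.024,-.017),(-.024,.017),(-.024,-.017)]]))
E
```

```text
17.2 [0.5371 0.1751 0.1635] [0.6461 0.6948 0.2268 0.2198] [-0.0514 -0.6249  0.2799] 0.999706691881577
[ 0.28 -0.08 -0.81  2.21  0.54  0.47  0.67]
dpos mm [ 25.0074  21.6705 -46.3998] rotvec deg [ 0.9402 -3.0689  1.2334]
dpos mm [ 67.2634  25.4417 -96.9587] rotvec deg [ 0.9402 -3.0689  1.2334]
[[303.1395 226.1575]
 [260.7796 226.1498]
 [305.0591 166.7032]
 [260.5571 166.8893]]
```

View pics/w10.png

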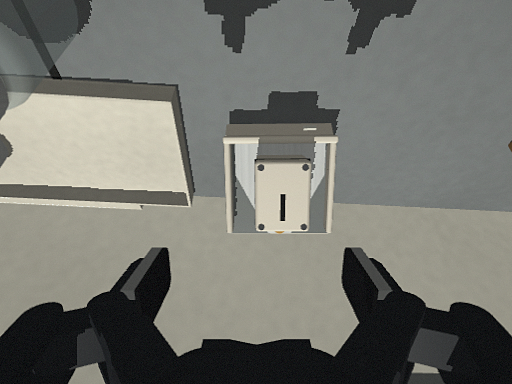

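The reprojected screws match the picture to about 1 px ((304,227), (261,227), (305,167), (261,167)). Moving onto the approach axis.

>>> play_rows:
  rows:
    - [[8,7,-15],[0.3,-1,0.4],85]
    - [[8,7,-15],[0.3,-1,0.4],85]
    - [[9,8,-16],[0.3,-1,0.4],85]
    - [[0,0,0],[0,0,0],85]
    - [[0,0,0],[0,0,0],85]
    - [[0,0,0],[0,0,0],85]

```text
clock: 18.0
position: [0.562, 0.1969, 0.1177]
ee_rot: [0.634, 0.693, 0.252, 0.231]
ft_force: [-0.3, -1.0, 0.3]
grip_width: 0.994
```

```bash
python3 snap.py w11; python3 - <<'E'
from plan import *
o=readout.get_obs();print(o['joint_pos'].round(2))
delta(g+n*.05,RT.as_matrix())
delta(g-n*.016,RT.as_matrix())
i=pickle.load(open('pics/w11.pkl','rb'))[0]
print(proj(i,[g+Rg@[x,y,.023] for x,y in[(.024,.017),(.024,-.017),(-.024,.017),(-.024,-.017)]]))
E
```

```text
18.0 [0.562  0.1969 0.1177] [0.6344 0.6933 0.2517 0.2315] [-0.3404 -1.0282  0.2673] 0.9944242245280636
[ 0.25  0.1  -0.86  2.22  1.11  0.43  0.14]
dpos mm [ 0.4565 -0.2444 -0.1501] rotvec deg [0.0978 0.0036 0.0438]
dpos mm [ 42.7125   3.5269 -50.709 ] rotvec deg [0.0978 0.0036 0.0438]
[[281.6233 263.8567]
 [228.888  263.8021]
 [283.7236 192.4266]
 [226.7888 192.378 ]]
```

View pics/w11.png

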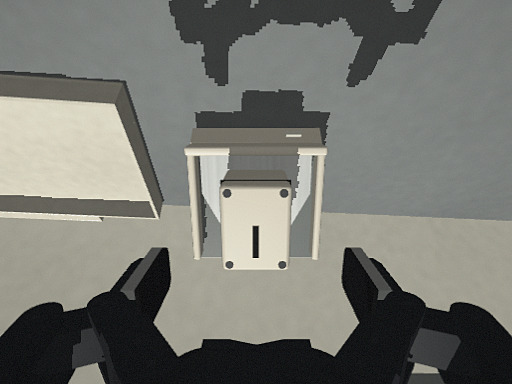

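The monitor is centred between the fingers (housing mid-column 256). Descending along the slope normal.

>>> play_rows:
  rows:
    - [[11,1,-13],[0,0,0],85]
    - [[11,1,-13],[0,0,0],85]
    - [[11,1,-13],[0,0,0],85]
    - [[9.5,0.5,-11.5],[0,0,0],85]
    - [[0,0,0],[0,0,0],85]
    - [[0,0,0],[0,0,0],85]

```text
clock: 18.8
position: [0.604, 0.2008, 0.0667]
ee_rot: [0.634, 0.694, 0.252, 0.231]
ft_force: [-0.1, 0.8, 0.3]
grip_width: 0.994
```

```bash
python3 snap.py w12; python3 - <<'E'
from plan import *
delta(g-n*.016,RT.as_matrix())
E
```

```text
18.8 [0.604  0.2008 0.0667] [0.6342 0.6936 0.2516 0.231 ] [-0.0798  0.81    0.3316] 0.9936715544976698
dpos mm [ 0.6568 -0.3744  0.0467] rotvec deg [ 0.0838 -0.0207 -0.0058]
```

View pics/w12.png

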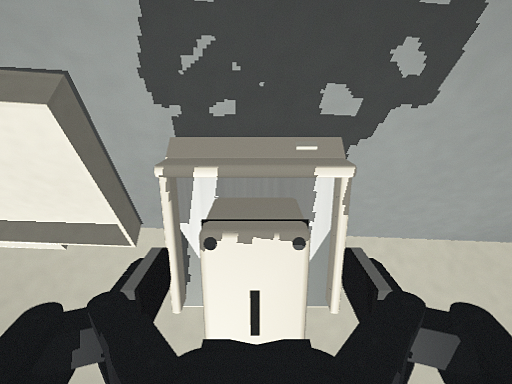

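>>> play_rows:
  rows:
    - [[0,0,0],[0,0,0],44]
    - [[0,0,0],[0,0,0],35]
    - [[0,0,0],[0,0,0],30]
    - [[0,0,0],[0,0,0],30]
    - [[0,0,0],[0,0,0],30]
    - [[0,0,0],[0,0,0],30]
  force: 60

```text
clock: 19.6
position: [0.604, 0.2007, 0.0663]
ee_rot: [0.634, 0.694, 0.252, 0.231]
ft_force: [-5.6, -1.8, 5.6]
grip_width: 0.506
```

```bash
python3 snap.py w13
```

```text
19.6 [0.604  0.2007 0.0663] [0.6341 0.6937 0.2516 0.2312] [-5.6431 -1.8159  5.6314] 0.5062481505829808
```

View pics/w13.png

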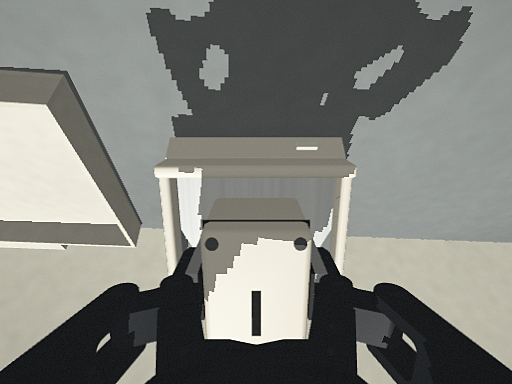

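The monitor is gripped (opening 43 mm). I'll simulate the transfer to the base.

```bash
python3 - <<'E'
from plan import *
o=readout.get_obs();q=o['joint_pos'];pose=fk(q)
B=Ro.from_matrix(toolR(Rm(26.5,0)))*Ro.from_euler('z',np.pi)
q,pose,e=track(q,[[[-9.6,-.9,11.5],[0,0,0]]]*4,pose);print(q.round(2),pose[0])
q,pose,e=track(q,[[[-6,-20,27],[-.6,6.6,0]]]*6,pose);print(q.round(2),pose[0],e.round(3))
dr=np.degrees((B*pose[1].inv()).as_rotvec());print(dr,(np.array([.443,-.2276,.30])-pose[0])*1000)
for k in range(6):
    q,pose,e=go(q,pose,pose[0]+(np.array([.443,-.2276,.30])-pose[0])/(6-k),pose[1] if 0 else Ro.from_rotvec(np.radians(dr/6))*pose[1],1);print(q.round(2))
q,pose,e=go(q,pose,[.443,-.2276,.041],B,6);print(q.round(2),e.round(4))
E
```

```text
[ 0.25  0.13 -0.85  2.22  1.15  0.44  0.11] [0.5657 0.1971 0.1124]
[ 0.54  0.2  -0.87  1.6   0.16  1.41  1.31] [0.5297 0.0771 0.2744] [-0.  0. -0. -0. -0.  0.]
[ 0.0736  0.2228 21.3135] [ -86.6692 -304.75     25.6007]
[ 0.64  0.14 -0.85  1.64  0.11  1.41  1.5 ]
[ 0.74  0.09 -0.82  1.67  0.07  1.41  1.69]
[ 0.82  0.06 -0.78  1.68  0.04  1.42  1.88]
[ 0.89  0.04 -0.73  1.68  0.03  1.42  2.06]
[ 0.94  0.05 -0.68  1.67  0.03  1.43  2.23]
[ 1.    0.06 -0.64  1.65  0.04  1.44  2.39]
[ 0.93  0.32 -0.61  1.96  0.23  0.92  2.24] [ 0.  0. -0.  0. -0.  0.]
```

>>> play_rows:
  rows:
    - [[-4,-0.4,4.8],[0,0,0],30]
    - [[-7,-0.6,8.4],[0,0,0],30]
    - [[-9,-0.8,10.8],[0,0,0],30]
    - [[-9,-0.8,10.8],[0,0,0],30]
    - [[-9,-0.8,10.8],[0,0,0],30]
    - [[0,0,0],[0,0,0],30]
    - [[0,0,0],[0,0,0],30]

```text
clock: 20.52
position: [0.5659, 0.1969, 0.111]
ee_rot: [0.634, 0.694, 0.251, 0.231]
ft_force: [-0.4, -0.5, -4.4]
grip_width: 0.509
```

```bash
python3 snap.py w14
```

```text
20.525 [0.5659 0.1969 0.111 ] [0.6344 0.6937 0.2511 0.2308] [-0.3548 -0.4561 -4.3892] 0.5086682209363856
```

View pics/w14.png

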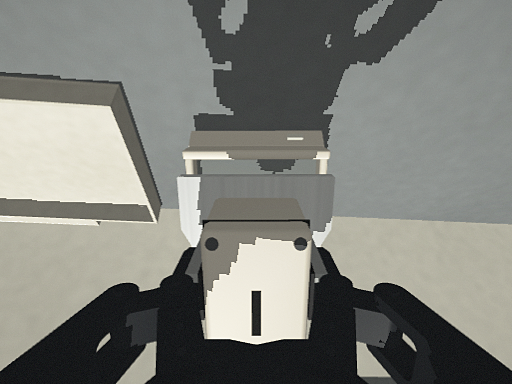

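The monitor is out of the charger and held (4.4 N, its own weight). Now I'll level it and carry it to above the base.

>>> play_rows:
  rows:
    - [[-6,-10,32],[-0.6,6.6,0],30]
    - [[-6,-20,32],[-0.6,6.6,0],30]
    - [[-6,-22,32],[-0.6,6.6,0],30]
    - [[-6,-22,30],[-0.6,6.6,0],30]
    - [[-6,-22,30],[-0.6,6.6,0],30]
    - [[-6,-22,30],[-0.6,6.6,0],30]
    - [[-14,-50,0],[0,0,3.5],30]
    - [[-14,-50,0],[0,0,3.5],30]
    - [[-14,-50,0],[0,0,3.5],30]
    - [[-14,-50,0],[0,0,3.5],30]
    - [[-14,-50,0],[0,0,3.5],30]
    - [[-14,-50,0],[0,0,3.5],30]

```text
clock: 22.08
position: [0.4577, -0.2196, 0.2618]
ee_rot: [0.532, 0.843, 0.045, 0.054]
ft_force: [2.0, -0.4, -4.1]
grip_width: 0.506
```

>>> play_rows:
  rows:
    - [[0,0,-20],[0,0,0],30]
    - [[0,0,-30],[0,0,0],30]
    - [[0,0,-20],[0,0,0],30]
    - [[0,0,0],[0,0,0],30]
    - [[0,0,0],[0,0,0],30]

```text
clock: 22.7
position: [0.459, -0.2179, 0.1929]
ee_rot: [0.533, 0.843, 0.045, 0.055]
ft_force: [0.4, -1.2, -3.7]
grip_width: 0.504
```

```bash
python3 snap.py w15; python3 - <<'E'
from plan import *
B=Ro.from_matrix(toolR(Rm(26.5,0)))*Ro.from_euler('z',np.pi)
print(readout.get_obs()['joint_pos'].round(2)); delta([.443,-.2276,.12],B.as_matrix())
cv2.imwrite('pics/scene15.png',camera('scene'))
crop(cv2.imread('pics/scene15.png'),150,60,130,140,4,'pics/s15c.png')
E
```

```text
22.7 [ 0.459  -0.2179  0.1929] [0.5331 0.843  0.0453 0.0551] [ 0.3592 -1.1593 -3.7042] 0.5039534868439411
[ 0.97  0.05 -0.58  1.89 -0.05  1.09  2.43]
dpos mm [-16.1961  -9.6569 -73.2591] rotvec deg [-1.0674  8.1479  1.1108]
```

View pics/w15.png

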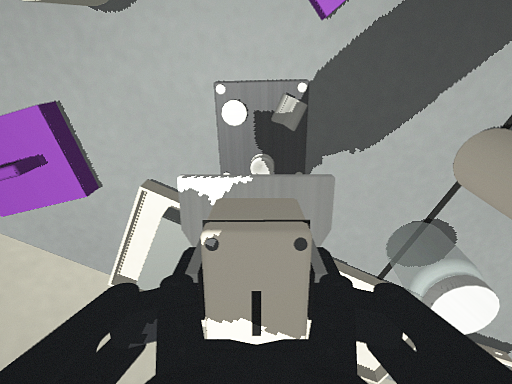

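View pics/s15c.png

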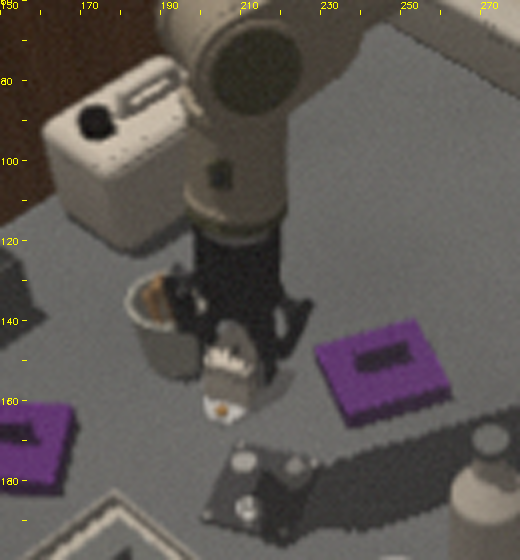

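The tool is still 8° short of level because rows were trimmed, so I'll correct it. I'll also measure the monitor in the hand and the base in the same camera pose.

>>> play_rows:
  rows:
    - [[-4,-2,0],[-0.3,2.7,0.4],30]
    - [[-4,-2,0],[-0.3,2.7,0.4],30]
    - [[-4,-2,0],[-0.4,2.7,0.4],30]
    - [[0,0,0],[0,0,0],30]
    - [[0,0,0],[0,0,0],30]
    - [[0,0,0],[0,0,0],30]

```text
clock: 23.55
position: [0.4466, -0.2238, 0.1926]
ee_rot: [0.526, 0.851, 0.001, -0.0]
ft_force: [0.1, -0.2, -4.6]
grip_width: 0.508
```

```bash
python3 snap.py w16; python3 - <<'E'
from plan import *
B=Ro.from_matrix(toolR(Rm(26.5,0)))*Ro.from_euler('z',np.pi)
delta([.443,-.2276,.12],B.as_matrix())
crop(cv2.imread('pics/w16.png'),160,50,200,200,4,'pics/w16c.png')
o13=pickle.load(open('pics/w13.pkl','rb'))[1]
i,o=pickle.load(open('pics/w16.pkl','rb'))
t13=Ro.from_quat(o13['ee_rot']); print('grip in tool',t13.inv().apply(g-o13['position'])*1000, 'rot',np.degrees((RT.inv()*t13).as_rotvec()))
t=Ro.from_quat(o['ee_rot']); gw=o['position']+t.apply(t13.inv().apply(g-o13['position'])); M=(t*t13.inv()).as_matrix()@Rg
print('grip world',gw); print('rear screws pred',proj(i,[gw+M@[-.024,y,.023] for y in(.017,-.017)]))
bc=np.array([.443,-.2276,0]);Rb=Rm(26.5,0)
print('base pred: corners',proj(i,[bc+Rb@[x,y,.008] for x,y in((-.054,-.048),(-.054,.048))]),'flat',proj(i,[bc+Rb@[-.024,-.028,.0139]]),'cone',proj(i,[bc+Rb@[.034,0,.02]]))
E
```

```text
23.55 [ 0.4466 -0.2238  0.1926] [ 0.5259  0.8506  0.0009 -0.0002] [ 0.1223 -0.1739 -4.5787] 0.5082379942063066
dpos mm [ -3.5552  -3.8253 -72.5119] rotvec deg [-0.0973  0.0275 -0.0443]
grip in tool [ -0.4024   0.7428 -16.0145] rot [ 0.0421 -0.0703 -0.06  ]
grip world [ 0.4474 -0.2238  0.2086]
rear screws pred [[299.2928 242.7915]
 [211.1777 242.6242]]
base pred: corners [[209.1861 119.3226]
 [298.8326 119.4591]] flat [[228.1068 148.2102]] cone [[253.9988 200.9848]]
```

View pics/w16c.png

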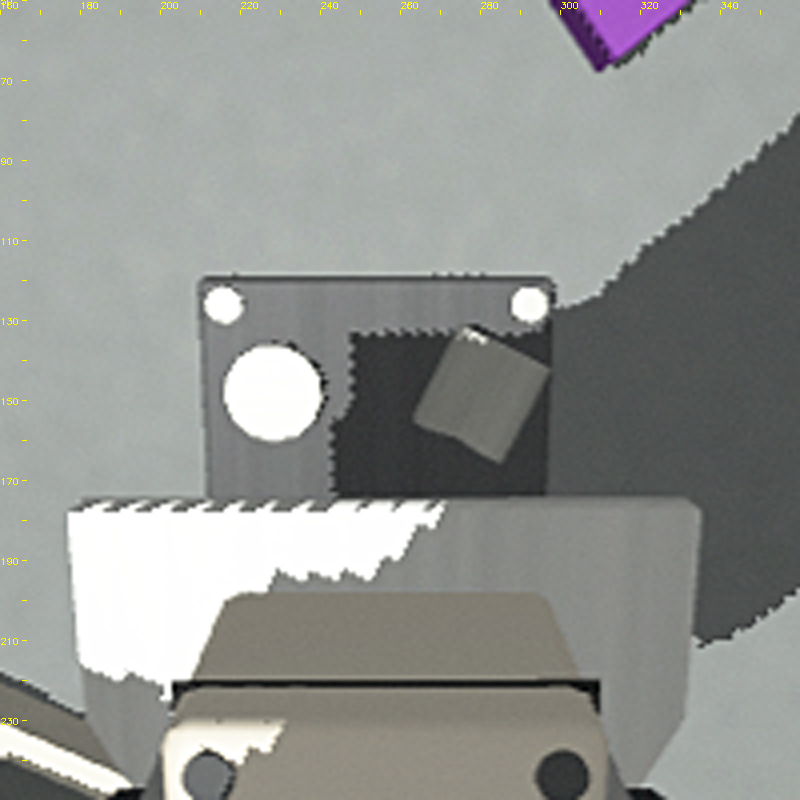

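The flat at (228,148) and plate corners at (209.5,119) and (298.3,119) match my base pose to 0.5 px. The rear screws show the grip offset in the tool is about (0, +1.2, -16) mm. Descending, with those corrections, to about 15 mm above home.

>>> play_rows:
  rows:
    - [[-2,-2,-30],[0,0,0],30]
    - [[-1.7,-1.3,-40],[-0.1,0,0],30]
    - [[-1,-1,-30],[0,0,0],30]
    - [[0,0,-20],[0,0,0],30]
    - [[0,0,-16],[0,0,0],30]
    - [[0,0,0],[0,0,0],30]
    - [[0,0,0],[0,0,0],30]
    - [[0,0,0],[0,0,0],30]

```text
clock: 24.6
position: [0.4425, -0.2283, 0.0572]
ee_rot: [0.526, 0.851, 0.0, 0.001]
ft_force: [-0.0, 0.3, -4.4]
grip_width: 0.509
```

```bash
python3 snap.py w17; python3 - <<'E'
from plan import *
B=Ro.from_matrix(toolR(Rm(26.5,0)))*Ro.from_euler('z',np.pi)
delta([.4419,-.2281,.041],B.as_matrix())
a=camera('scene');b=camera('side');cv2.imwrite('pics/scene17.png',a);cv2.imwrite('pics/side17.png',b)
crop(a,180,130,80,70,8,'pics/s17c.png');crop(b,260,130,90,70,8,'pics/d17c.png')
i,o=pickle.load(open('pics/w17.pkl','rb'));bc=np.array([.443,-.2276,0]);Rb=Rm(26.5,0)
print(proj(i,[bc+Rb@[x,y,.008] for x,y in((-.054,-.048),(-.054,.048))]))
E
```

```text
24.6 [ 0.4425 -0.2283  0.0572] [0.5257 0.8507 0.     0.0007] [-0.0409  0.3458 -4.3956] 0.5087919622006488
dpos mm [ -0.4994   0.1113 -16.0835] rotvec deg [ 0.0332  0.0519 -0.0695]
[[181.8843 138.6235]
 [331.748  138.9286]]
```

View pics/w17.png

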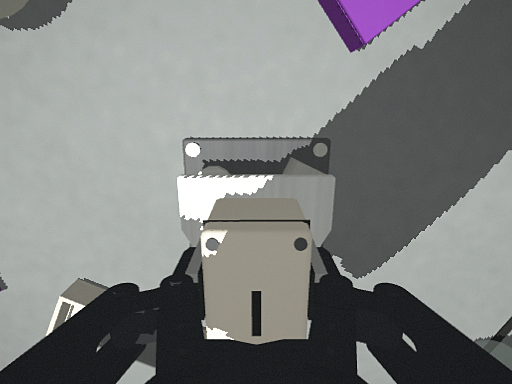

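View pics/s17c.png

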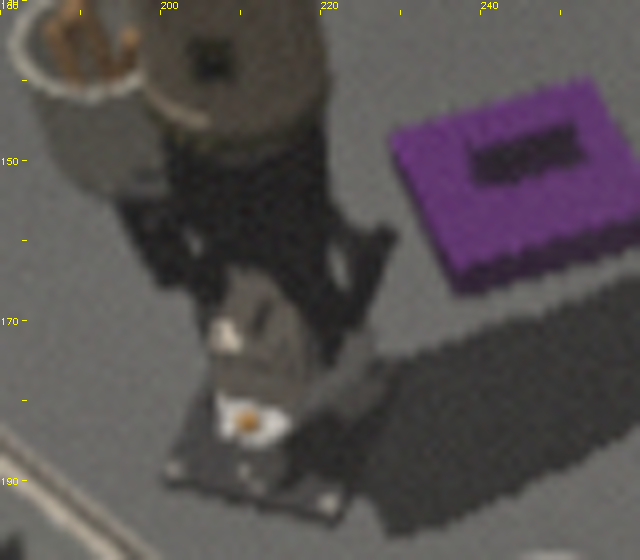

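The plate corners (183–330, mid 256) line up with the monitor's midline at 256. Lowering gently while watching the force.

>>> play_rows:
  rows:
    - [[-0.5,0,-5],[0,0,0],30]
    - [[0,0,-4],[0,0,0],30]
    - [[0,0,-2],[0,0,0],30]
    - [[0,0,-1],[0,0,0],30]
    - [[0,0,0],[0,0,0],30]
    - [[0,0,0],[0,0,0],30]

```text
clock: 25.5
position: [0.4415, -0.228, 0.0444]
ee_rot: [0.526, 0.851, 0.0, -0.0]
ft_force: [-0.8, -0.3, -4.6]
grip_width: 0.511
```

>>> play_rows:
  rows:
    - [[0,0,-1],[0,0,0],30]
    - [[0,0,-1],[0,0,0],30]
    - [[0,0,0],[0,0,0],30]

```text
clock: 25.88
position: [0.4414, -0.2279, 0.0422]
ee_rot: [0.526, 0.851, 0.0, -0.0]
ft_force: [0.6, -0.8, -4.7]
grip_width: 0.506
```

>>> play_rows:
  rows:
    - [[0,0,-1],[0,0,0],30]
    - [[0,0,0],[0,0,0],30]

```text
clock: 26.12
position: [0.4416, -0.228, 0.0414]
ee_rot: [0.526, 0.851, 0.0, 0.0]
ft_force: [0.5, -0.3, -3.7]
grip_width: 0.504
```

>>> play_rows:
  rows:
    - [[0,0,-1],[0,0,0],30]
    - [[0,0,0],[0,0,0],30]

```text
clock: 26.38
position: [0.442, -0.2283, 0.0408]
ee_rot: [0.526, 0.851, 0.0, 0.001]
ft_force: [0.9, -1.4, 0.9]
grip_width: 0.508
```

Contact came at z 0.0408 against 0.041 expected, with little side force. I'll settle it slightly, then open gently.

>>> play_rows:
  rows:
    - [[0,0,-0.5],[0,0,0],30]
    - [[0,0,0],[0,0,0],30]
    - [[0,0,0],[0,0,0],30]
  force: 20

```text
clock: 26.75
position: [0.4421, -0.2284, 0.0407]
ee_rot: [0.526, 0.851, -0.0, 0.001]
ft_force: [-1.5, -0.6, 8.0]
grip_width: 0.504
```

>>> play_rows:
  rows:
    - [[0,0,0],[0,0,0],44]
    - [[0,0,0],[0,0,0],46]
    - [[0,0,0],[0,0,0],50]
    - [[0,0,0],[0,0,0],60]
    - [[0,0,0],[0,0,0],75]
    - [[0,0,0],[0,0,0],85]
    - [[0,0,0],[0,0,0],85]

```text
clock: 27.62
position: [0.4414, -0.2279, 0.0398]
ee_rot: [0.526, 0.851, 0.0, -0.0]
ft_force: [0.6, -0.1, -0.5]
grip_width: 0.994
```

```bash
python3 snap.py w18
```

```text
27.625 [ 0.4414 -0.2279  0.0398] [ 0.5257  0.8507  0.0001 -0.0002] [ 0.5544 -0.0801 -0.469 ] 0.9943528912512684
```

View pics/w18.png

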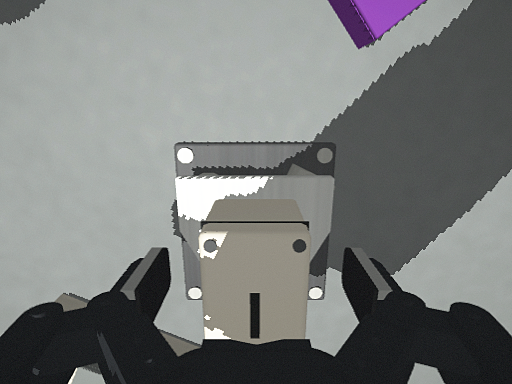

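Released: the monitor stands square over the base (plate screws at (185,156) and (325,155)). I'll retreat straight up and check it.

>>> play_rows:
  rows:
    - [[0,0,15],[0,0,0],85]
    - [[0,0,30],[0,0,0],85]
    - [[0,0,45],[0,0,0],85]
    - [[0,0,50],[0,0,0],85]
    - [[-10,-5,40],[0,0,0],85]
    - [[-10,-5,20],[0,0,0],85]
    - [[0,0,0],[0,0,0],85]
    - [[0,0,0],[0,0,0],85]
    - [[0,0,0],[0,0,0],85]

```text
clock: 28.8
position: [0.4214, -0.2374, 0.2389]
ee_rot: [0.525, 0.851, 0.0, -0.001]
ft_force: [0.4, 0.6, -0.5]
grip_width: 0.999
```

```bash
python3 snap.py w19; python3 - <<'E'
from plan import *
a=camera('scene');b=camera('side');cv2.imwrite('pics/scene19.png',a);cv2.imwrite('pics/side19.png',b)
crop(a,140,140,100,90,6,'pics/s19c.png')
i,o=pickle.load(open('pics/w19.pkl','rb'));bc=np.array([.443,-.2276,0]);Rb=Rm(26.5,0)
print('corners',proj(i,[bc+Rb@[x,y,.008] for x,y in((-.054,-.048),(-.054,.048),(.054,.048),(.054,-.048))]))
print('screws if home',proj(i,[bc+Rb@[x,y,.08] for x,y in((.024,.017),(.024,-.017),(-.024,.017),(-.024,-.017))]))
im=cv2.imread('pics/w19.png');crop(im,190,100,150,140,5,'pics/w19c.png')
E
```

```text
28.8 [ 0.4214 -0.2374  0.2389] [ 0.5254  0.8509  0.0002 -0.0009] [ 0.4152  0.5651 -0.536 ] 0.9988588127171656
corners [[216.3568 141.5   ]
 [293.2186 141.6897]
 [290.0732 222.0947]
 [219.2343 221.9814]]
screws if home [[270.1686 221.404 ]
 [239.0756 221.354 ]
 [270.9418 178.7022]
 [238.4424 178.635 ]]
```

View pics/w19.png

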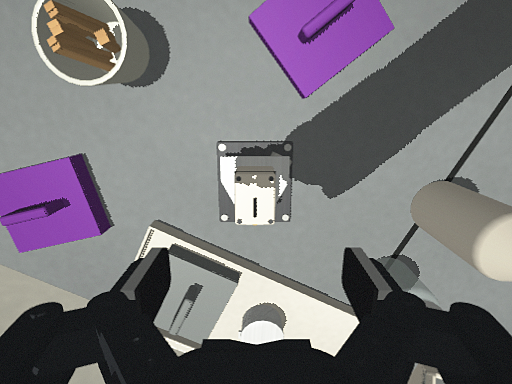

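View pics/w19c.png

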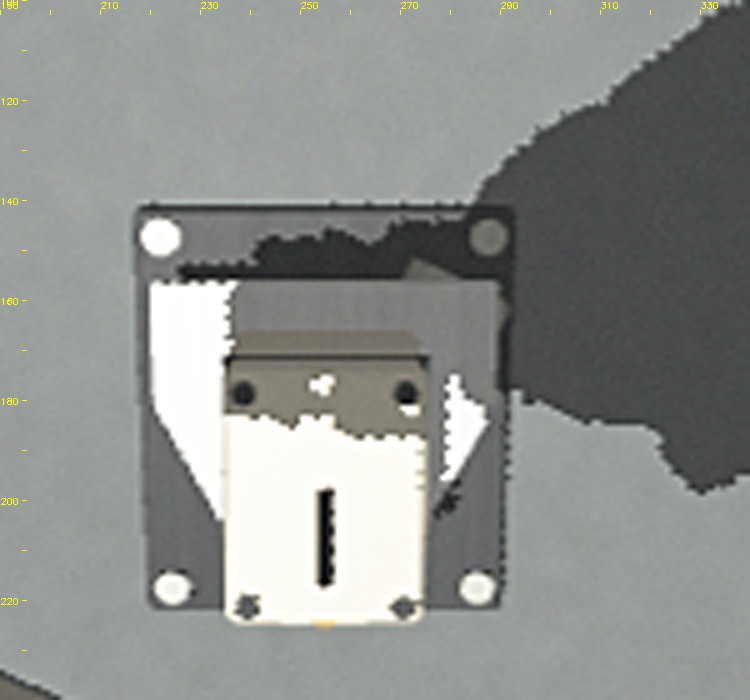

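View pics/scene19.png

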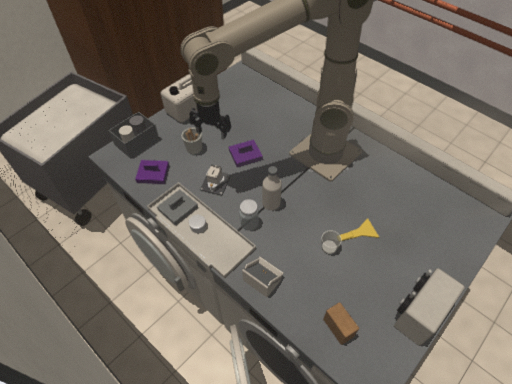

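The seen screws (238.6,178.6), (271.4,178.6), (239.4,221.2) and (270.6,221.4) agree within 0.5 px (about 0.4 mm) with the prediction for a fully seated, level monitor. The cover is flat in the tray and the bystanders are in place, so I'm handing in.

```bash
python3 -c "
from workcell import manip
print(manip.hand_in())"
```

```text
the job is handed in; nothing more can be done
None
```

The lint cover lies flat and right way up on the tray floor beside the tin, and the monitor is seated on the base, let go. I handed the job in at about 29 s of the 69 s allowed; no verdict was reported.

**Last checks:**
- **Monitor:** The four housing screws sit within 0.5 px (about 0.4 mm) of where a level, fully seated monitor puts them. It touched the base 0.2 mm from the expected height, and the tool force was about 8 N when it was pressed home. The balls themselves are hidden under the foot plate, so I did not see them directly.
- **Cover:** It touched the tray floor at the expected height and was clear of the tin and walls in the images.
- **Other things:** The bystanders look unmoved in the last scene picture, and the gripper is clear at 0.24 m.

**What failed or disagreed:**
- **First reach for the monitor:** It ran into the limits of joints 3 and 7. I backed out, turned the gripper half round and approached again.
- **Charger height:** Taking its top edge as 90 mm high gave the wrong scale. Triangulation put the edge at about 80 mm, and I used that.
- **Groove:** My sighting of it was off because it was in shadow, so I dropped it in favour of the plate, cone and flat, which agreed.

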